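# Put away the forming blocks and stack the tray

## Task

Clear up the silversmith's bench: put the three hollowed steel forming blocks, standing upright, into the three-bay rack - the dished square one in the end bay beside the rack's two corner posts, the grooved oblong one in the middle bay, the bored round one in the end bay beside the single post - and leave the three plain flat-topped blocks where they stand. Then pick up the empty tray, turn it so that its two-post end is over the rack's two-post end, and set it squarely on the rack, so that its feet rest on the rack's posts (stacked above the blocks, not nested down on them).

Things in the scene. Friction and masses are not known exactly. Their poses are not given: they have to be found in the camera images.
- rack: Fixed pale-wood rack 232 x 80 mm. Origin: centre of footprint, bench level; x along its length to the two-post end. Inner floor z 20 mm; walls, dividers 4 mm thick, tops z 30. Bays 72 wide in y: 56 long centred x +68 (two-post end), 72 long at x 0, 56 long at x -68. Dark posts 16 thick in x, tops z 54: two at x +108 (y +-29, 22 wide), one at x -108 (y 0, 24 wide).
- cover_tray: Loose empty pale-wood tray, 0.28 kg, other side of bench. Outline, feet, floor, walls, posts and axes as the rack (two posts at +x end); no dividers, but a grip rib on its floor: 90 mm along x, 14 thick in y, z 20 to 65, centred. Origin: centre, underside of feet. Feet 15 high, under its posts: faced as the rack it stacks, origin 54 above the rack's; turned end for end it drops 9 mm or more lower.
- dished_block: Steel block 40 x 40 x 40 mm with a dark round hollow, 26 mm across and 14 mm deep, in its top. About 0.44 kg. Origin: centre of its underside; x, y across its sides, z up.
- grooved_block: Steel block 54 x 36 x 40 mm (x, y, z) with two dark grooves, 16 mm wide and 14 mm deep, running across its top along y. About 0.5 kg. Origin: centre of its underside, z up.
- bored_round: Round steel block, 42 mm in diameter, 40 mm high, with a 24 mm hole straight down through its middle. About 0.3 kg. Origin: centre of its underside, z up.
- plain_square: Look-alike, to be left: steel block 40 x 40 x 40 mm with a plain flat top. Origin: centre of its underside.
- plain_oblong: Look-alike, to be left: steel block 54 x 36 x 40 mm (x, y, z) with a plain flat top. Origin: centre of its underside.
- plain_round: Look-alike, to be left: round steel block, 42 mm in diameter, 40 mm high, with a plain flat top. Origin: centre of its underside.
Mind the look-alikes: they are no part of the job. What is shaped like the rack but blue or pink is not meant.

How it is judged:
On the way:
1. the three hollowed blocks stand in their own bays, let go (x of dished_block in the frame of rack between 0.055 and 0.081 m and y of dished_block in the frame of rack between -0.021 and 0.021 m and z of dished_block in the frame of rack between 0.016 and 0.024 m and angle between each of dished_block, grooved_block, bored_round's own z axis and vertical below 0.1 rad and linear speed of each of dished_block, grooved_block, bored_round below 0.02 m/s and contact force between the fingers and dished_block below 0.1 N and x of grooved_block in the frame of rack between -0.019 and 0.019 m and y of grooved_block in the frame of rack between -0.021 and 0.021 m and z of grooved_block in the frame of rack between 0.016 and 0.024 m and contact force between the fingers and grooved_block below 0.1 N and x of bored_round in the frame of rack between -0.081 and -0.055 m and y of bored_round in the frame of rack between -0.021 and 0.021 m and z of bored_round in the frame of rack between 0.016 and 0.024 m and contact force between the fingers and bored_round below 0.1 N), for 0.2 s.
At the end, for the whole second after the job is handed in: Each hollowed block upright on its own bay's floor, within 13 mm of the bay centre along the rack (grooved 19), 21 across; the tray level on the rack's posts, its origin 50 to 58 mm above the rack's, centred within 12 mm, parallel within 0.12 rad; plain blocks moved under 25 mm; all let go, at rest (all of step 1 and horizontal distance between cover_tray and rack below 0.012 m and angle between the x axis of cover_tray and the x axis of rack, either way round below 0.12 rad and z of cover_tray in the frame of rack between 0.05 and 0.058 m and angle between cover_tray's own z axis and vertical below 0.05 rad and linear speed of cover_tray below 0.02 m/s and contact force between the fingers and cover_tray below 0.1 N); the robot touches nothing.
It fails at once if a plain block was moved by more than 25 mm or tipped over (distance of any of plain_square, plain_oblong, plain_round from where it was at the start of the episode above 0.025 m or angle between any of plain_square, plain_oblong, plain_round's own z axis and vertical above 0.5 rad).
It also fails if it takes over 109 s, if anything falls off the work surface, if the arm or the gripper's body presses on something with over 40 N, if the wrist force passes 120 N, or if a joint passes its speed limit or range.

## Robot

A 6-joint arm with a two-finger parallel gripper is mounted at the origin on the work surface. World frame = base frame: x ahead of the robot, y to its left, z up, the work surface at z = 0. Lengths are in m, angles in rad, forces in N, time in s.
With the tool pointing down it reaches from about 0.35 to 0.85 m from the base axis. Payload 8.1 kg.
Tool frame: the origin (TCP) lies at the very end of the fingers, on their centre line; the grasp point (between the pads) lies 19 mm behind it (robot.pinch_z is the distance from the TCP to the grasp point, in m); x points along the fingers, z is the direction in which the jaws open and shut, and the axes are right-handed (so a half turn about x gives the same grasp; the last joint's range is limited). The gripper opens to 93 mm and grips with 3 to 60 N. Pads are 15 mm wide; open, the fingers measure 128 mm over their backs; the gripper's body (75 mm by 188 mm) begins 65 mm behind the grasp point.
Start: joints at [1.124, 0.13, 1.488, -0, 1.523, -0.085], TCP at [0.212, 0.561, 0.189] pointing down, gripper open.
Joint ranges: [-2.96, 2.96], [-0.89, 2.26], [0.02, 2.5], [-1.34, 4.48], [0, 2.73], [-2.66, 2.66]. Speed limits (rad/s): [2.39, 2.39, 2.79, 3.14, 3.14, 3.14].

## Interface

Orientations are given as a rotation vector (axis times angle).
In Python, from plant import robot, optics, ticket gives the robot as it stands.
- The arm moves only by the tool jog_arm, never from a script. Its argument "targets" is a list of rows, each a list of 7 numbers: the shift along the tool's x, y, z in cm, then the turn, a rotation vector about the tool's x, y, z in degrees, then the closure, from 0 (fully open) to 1 (shut). In form: [[dx, dy, dz, ax, ay, az, grip], ...]. A call has 1 to 5 rows; each row is the pose to reach, as a shift and turn from the pose measured when the call began, along the tool's axes at that moment; what a row does not reach only later rows make up. A row lasts 1/8 s, in which the tool goes at most 62.5 mm and 10.7 degrees, less where a joint would pass 70% of its speed; a pose out of reach is approached as far as the arm can. A call with a gripper value outside its range is refused whole. The fingers move at their own pace and stop on an object; "squeeze" is the grip in N (left out, the last holds). Time passes only in rows, so rows that repeat a pose let the fingers close. It gives the time, the measured TCP pose, the force and the opening at its end, in the units of the state.
- robot.read_state(): the state, without advancing time (a new reading comes with each control period).
- optics.read_camera(name): name is "side" or "top" or "wrist"; returns a dict with "frame" (400x640x3 uint8, red, green, blue), "vertical_fov" (degrees; the focal length in pixels is half the picture's height over the tangent of half this angle, whatever the lens; pixels are square), "cx", "cy" (the principal point, pixels), "R" (3x3) and "t" (3): a world point X has camera coordinates R X + t. Camera axes: x right, y down, z forward; pixel columns grow to the right and rows downward; lengths in m; the calibration is good to about 2 mm. A picture is of the moment at which its call begins. There is no depth.
- ticket.close_job(): hands the job in, once; it reports no verdict.
The state is a dict: "t": time; "q": joint angles; "dq": joint speeds; "joint_torque": joint torques, N m; "tool_pos": TCP position; "orientation": TCP orientation; "force": force on the tool from outside, world axes, zero at the start; "wrist_torque": the same for the moment, N m; "opening": finger opening in m.
Only numpy, scipy, OpenCV 4.12 (cv2) and the standard library are available. Lean on these libraries where they do the work, as an engineer would, in place of code of your own. Each camera call takes 0.05 s, during which the arm holds its last target.

## Working session

There is one attempt and no reset: what is moved stays moved. The work goes in short steps, Python scripts to look and compute and a tool call to move; the robot and the scene stay as the last step left them, time stands still between calls to the robot, and variables do not carry over. Pictures are saved under pics/ and viewed, and the job is handed in when it is done.

Besides the shell and the picture viewer there is one more tool, called after "Request:" by a JSON object that holds its "name" and its "arguments", one argument or row to a line. jog_arm: Moves the arm, as the interface text tells. Its arguments: {"type":"object","properties":{"targets":{"type":"array"},"squeeze":{"type":"number"}},"required":["targets"]}

```bash
ls; mkdir -p pics
cat > h.py <<'E'
import numpy as np, cv2
from plant import robot, optics, ticket
def cam(n):
    d=optics.read_camera(n); f=d["frame"]; d["f"]=f.shape[0]/2/np.tan(np.radians(d["vertical_fov"])/2)
    d["R"]=np.array(d["R"]);d["t"]=np.array(d["t"]);return d
def save(d,name): cv2.imwrite(f"pics/{name}.png",cv2.cvtColor(d["frame"],cv2.COLOR_RGB2BGR))
def ray(d,u,v):
    c=-d["R"].T@d["t"]; r=d["R"].T@np.array([(u-d["cx"])/d["f"],(v-d["cy"])/d["f"],1]); return c,r
def onz(d,u,v,z):
    c,r=ray(d,u,v); return c+r*(z-c[2])/r[2]
def proj(d,X):
    p=d["R"]@np.array(X)+d["t"]; return d["cx"]+d["f"]*p[0]/p[2], d["cy"]+d["f"]*p[1]/p[2]
E
python3 - <<'E'
from h import *
for n in ["side","top","wrist"]:
    d=cam(n); save(d,n+"0"); print(n,d["f"],d["cx"],d["cy"],(-d["R"].T@d["t"]).round(3),d["R"].round(2).tolist(),[k for k in d])
s=robot.read_state(); print(s, robot.pinch_z)
E
```

```text
pics
side 419.7618678212992 318.7429102469031 201.9336712533604 [ 0.224 -0.782  0.668] [[0.96, -0.27, 0.01], [-0.17, -0.63, -0.76], [0.21, 0.73, -0.65]] ['frame', 'vertical_fov', 'cx', 'cy', 'R', 't', 'f']
top 464.5953862309172 323.3341299849546 199.6983503398339 [ 0.306 -0.04   1.166] [[0.0, -1.0, 0.01], [-0.99, -0.0, -0.1], [0.1, -0.01, -0.99]] ['frame', 'vertical_fov', 'cx', 'cy', 'R', 't', 'f']
wrist 281.78587379127225 319.2337894425104 202.37889971921334 [0.143 0.587 0.384] [[0.35, 0.94, -0.0], [0.9, -0.34, 0.27], [0.25, -0.1, -0.96]] ['frame', 'vertical_fov', 'cx', 'cy', 'R', 't', 'f']
{'t': 0.15, 'q': array([ 1.12357843e+00,  1.30979368e-01,  1.48902513e+00,  1.84732736e-06,
        1.52303027e+00, -8.54162024e-02]), 'dq': array([-0.00099058, -0.00248752, -0.0042128 , -0.0020725 ,  0.00179242,
       -0.000895  ]), 'joint_torque': array([-4.15484436e-06, -5.60481083e+01, -4.92329621e+01,  7.68184662e-02,
        3.07617243e-02, -5.35585980e-05]), 'tool_pos': array([0.21215091, 0.56071807, 0.18863563]), 'orientation': array([-0.93944725,  1.36020237,  0.93826812]), 'force': array([-0.43916872,  0.14152625, -0.00431629]), 'wrist_torque': array([0.00150748, 0.04139271, 0.00033817]), 'opening': 0.09323559207267618} 0.0188
```

View pics/top0.png

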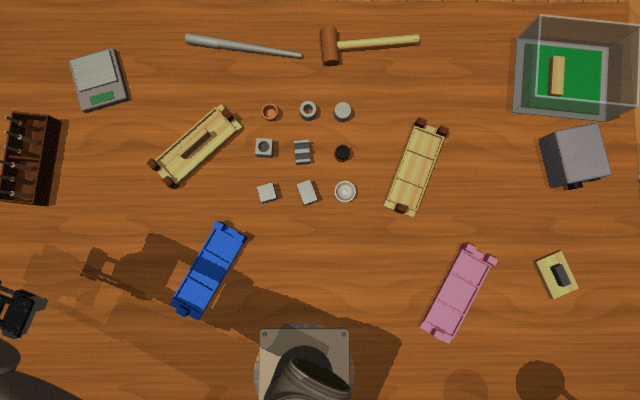

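View pics/side0.png

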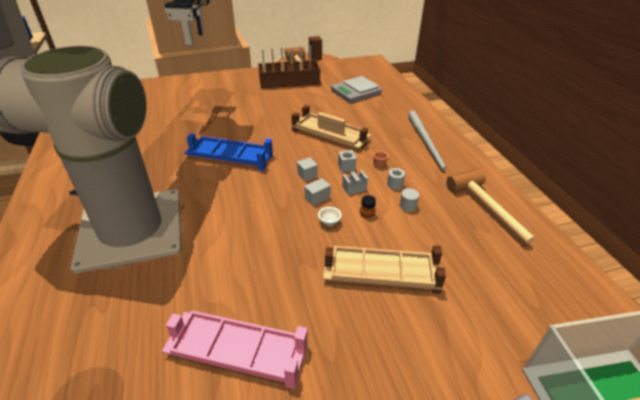

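View pics/wrist0.png

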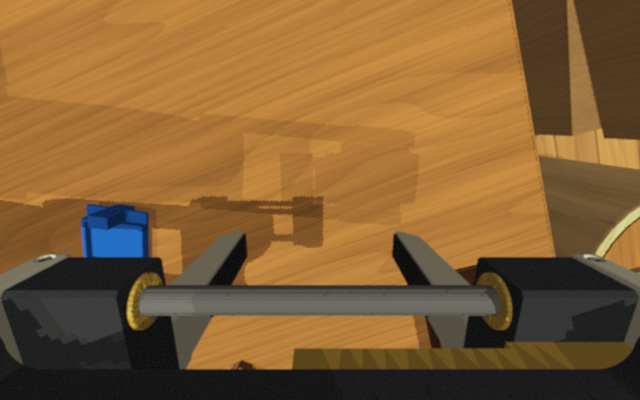

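The top view shows the pale rack at about (416,168) with its two posts at the upper end. The ribbed tray is at (196,146), and a blue and a pink rack are decoys. The blocks sit in the middle, and I'll enlarge them to tell them apart.

Run:
```python
from h import *
i=cv2.imread("pics/top0.png")
cv2.imwrite("pics/c1.png",cv2.resize(i[90:215,240:370],None,fx=4.5,fy=4.5,interpolation=cv2.INTER_CUBIC))
a=cv2.resize(i[110:225,375:460],None,fx=4.5,fy=4.5,interpolation=cv2.INTER_CUBIC)
b=cv2.resize(i[95:195,140:250],None,fx=3.7,fy=4.5,interpolation=cv2.INTER_CUBIC)
b=cv2.copyMakeBorder(b,0,a.shape[0]-b.shape[0] if a.shape[0]>b.shape[0] else 0,0,0,cv2.BORDER_CONSTANT)[:a.shape[0]]
cv2.imwrite("pics/c2.png",np.hstack([a,b]))
```

```text
(no output)
```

View pics/c1.png

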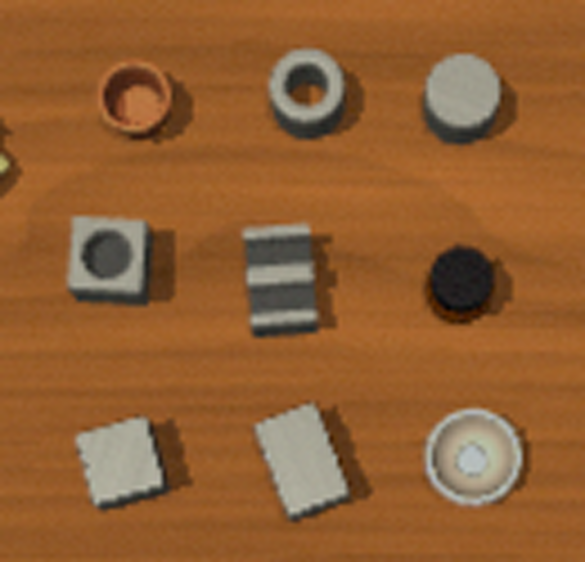

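View pics/c2.png

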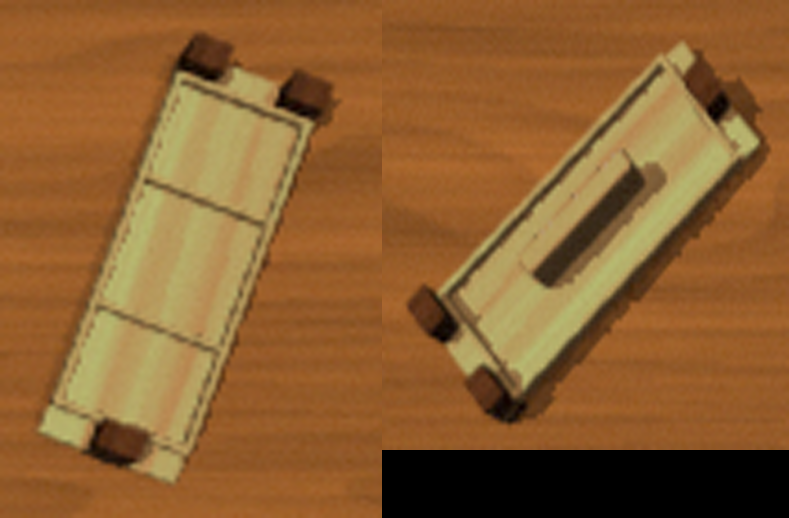

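The hollowed blocks are bored round (308,110), dished (264,147) and grooved (303,152). The plain ones are round (342,111), square (267,193) and oblong (307,193). The cup, jar and bowl are clutter. The tray's two posts are at its lower-left end in the image. Next I'll measure positions.

Run:
```python
from h import *
d=cam("top"); f=d["frame"]
S=6; 
up=cv2.resize(f,None,fx=S,fy=S,interpolation=cv2.INTER_CUBIC)
hsv=cv2.cvtColor(up,cv2.COLOR_RGB2HSV).astype(int)
def topx(p): return (np.array(p)+0.5)/S-0.5
H,Sa,V=hsv[...,0],hsv[...,1],hsv[...,2]
g=((Sa<70)&(V>120)).astype(np.uint8)
def roi(m,u0,u1,v0,v1):
    o=np.zeros_like(m);o[v0*S:v1*S,u0*S:u1*S]=m[v0*S:v1*S,u0*S:u1*S];return o
for n,b in dict(bored=(294,322,96,124),dished=(250,278,133,162),grooved=(290,318,136,168),psq=(254,280,180,206),pob=(294,320,176,208),prd=(330,356,98,124)).items():
    m=roi(g,*b); ys,xs=np.nonzero(m); pts=np.stack([xs,ys],1).astype(np.float32)
    # map to world z=.04 in mm
    W=np.array([onz(d,*topx(p),0.04)[:2] for p in cv2.convexHull(pts)[:,0]],np.float32)
    r=cv2.minAreaRect(W); c,rad=cv2.minEnclosingCircle(W)
    print(n,np.round(r[0],4),np.round(r[1],4),round(r[2],1),"circ",np.round(c,4),round(rad,4))
pale=((H>18)&(H<36)&(Sa>50)&(Sa<150)&(V>120)).astype(np.uint8)
dark=((V<95)&(V>25)&(H<12)).astype(np.uint8)
dk=cv2.cvtColor(dark*255,cv2.COLOR_GRAY2BGR); 
for n,b in dict(rack=(375,460,112,225),tray=(140,250,95,195)).items():
    m=roi(pale,*b); m=cv2.morphologyEx(m,cv2.MORPH_OPEN,np.ones((9,9)));m=cv2.morphologyEx(m,cv2.MORPH_CLOSE,np.ones((25,25)))
    cs,_=cv2.findContours(m,0,2); c=max(cs,key=cv2.contourArea)
    z=0.03 if n=="rack" else 0.03
    W=np.array([onz(d,*topx(p),z)[:2] for p in c[:,0]],np.float32)
    r=cv2.minAreaRect(W); print(n,np.round(r[0],4),np.round(r[1],4),round(r[2],1)); print(np.round(cv2.boxPoints(r),4).tolist())
    vis=up[b[2]*S:b[3]*S,b[0]*S:b[1]*S].copy(); cc=c-np.array([b[0]*S,b[2]*S]); cv2.drawContours(vis,[cc],-1,(255,0,0),1)
    dd=dark[b[2]*S:b[3]*S,b[0]*S:b[1]*S]; cs,_=cv2.findContours(dd,0,2)
    for k in cs:
        if cv2.contourArea(k)>400: print(" dark",cv2.contourArea(k)/36,topx(np.array(cv2.minAreaRect(k)[0])+[b[0]*S,b[2]*S]).round(1)); cv2.drawContours(vis,[k],-1,(0,0,255),1)
    cv2.imwrite(f"pics/m_{n}.png",vis[...,::-1])
```

```text
bored [ 0.6485 -0.0085] [0.0398 0.0397] 44.5 circ [ 0.6488 -0.0083] 0.0206
dished [0.5531 0.1001] [0.0395 0.0397] 87.0 circ [0.5529 0.1001] 0.0272
grooved [0.5422 0.0055] [0.0537 0.0362] 5.7 circ [0.5416 0.0057] 0.0311
psq [0.4395 0.0912] [0.0399 0.0404] 16.4 circ [0.4387 0.091 ] 0.027
pob [ 0.4407 -0.0071] [0.0539 0.0367] 21.9 circ [ 0.4401 -0.0068] 0.0307
prd [ 0.6461 -0.095 ] [0.0397 0.0403] 33.4 circ [ 0.6462 -0.095 ] 0.0206
rack [ 0.5005 -0.2748] [0.082  0.2319] 68.6
[[0.3776000142097473, -0.27059999108314514], [0.593500018119812, -0.35530000925064087], [0.6233999729156494, -0.27889999747276306], [0.4075999855995178, -0.19419999420642853]]
tray [0.5588 0.2691] [0.0826 0.2318] 42.0
[[0.4505999982357025, 0.32749998569488525], [0.6057000160217285, 0.15530000627040863], [0.6671000123023987, 0.21060000360012054], [0.511900007724762, 0.38280001282691956]]
```

View pics/m_rack.png

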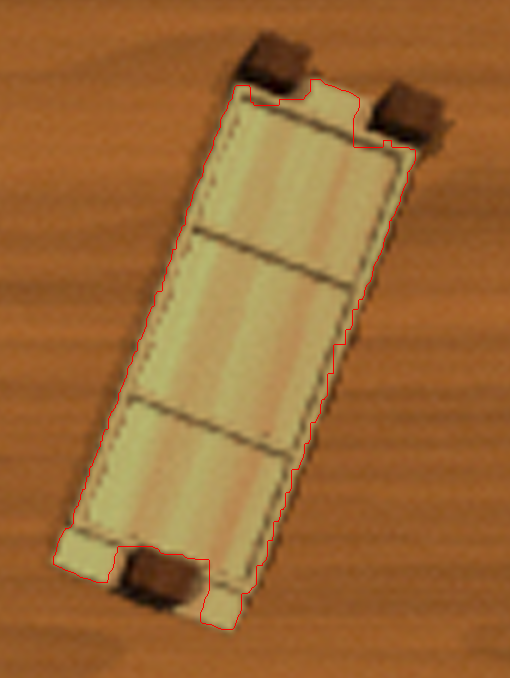

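View pics/m_tray.png

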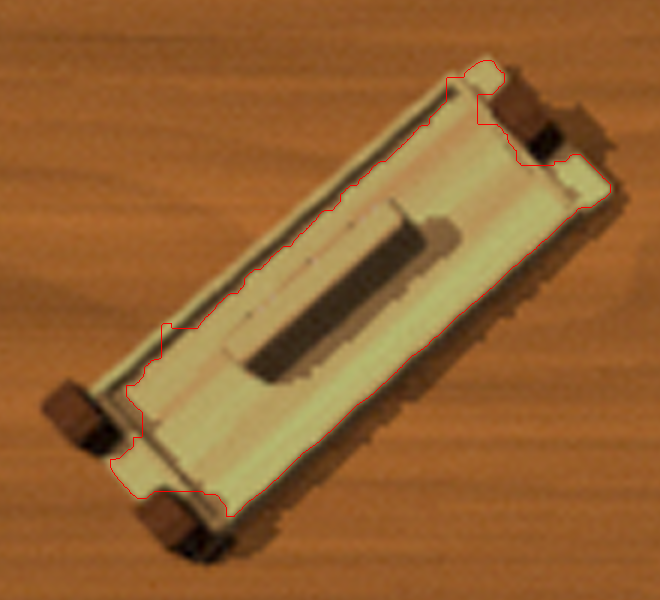

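```bash
cat >> h.py <<'E'
def pose(x,y,yawdeg,z=0):
    a=np.radians(yawdeg); return lambda p: np.array([x+np.cos(a)*p[0]-np.sin(a)*p[1], y+np.sin(a)*p[0]+np.cos(a)*p[1], z+p[2]])
def box(x0,x1,y0,y1,z): return [(x0,y0,z),(x1,y0,z),(x1,y1,z),(x0,y1,z)]
def rackwire():
    b=[box(-.116,.116,-.04,.04,0.02),box(-.1,.1,-.036,.036,0.03),box(-.1,.1,-.04,.04,0.03),box(.1,.116,-.04,-.018,.054),box(.1,.116,.018,.04,.054),box(-.116,-.1,-.012,.012,.054)]
    return b
def draw(d,T,wires,S,roi):
    u0,u1,v0,v1=roi
    up=cv2.resize(d["frame"][v0:v1,u0:u1],None,fx=S,fy=S,interpolation=cv2.INTER_CUBIC)[...,::-1].copy()
    for i,w in enumerate(wires):
        P=np.array([proj(d,T(p)) for p in w]); P=((P-[u0,v0]+.5)*S-.5)
        cv2.polylines(up,[np.round(P).astype(np.int32)],True,[(0,0,255),(255,255,0),(255,0,0),(0,255,0),(0,255,0),(0,255,0),(255,0,255)][i],1)
    return up
E
python3 - <<'E'
from h import *
t=cam("top"); s=cam("side")
R=pose(.5005,-.2748,-21.4); T=pose(.5588,.2691,132)
tw=rackwire()+[box(-.045,.045,-.007,.007,.065)]
cv2.imwrite("pics/w1.png",draw(t,R,rackwire(),5,(375,460,112,225)))
cv2.imwrite("pics/w2.png",draw(t,T,tw,5,(140,250,95,195)))
cv2.imwrite("pics/w3.png",draw(s,R,rackwire(),5,(315,455,235,300)))
cv2.imwrite("pics/w4.png",draw(s,T,tw,6,(280,380,95,155)))
E
```

```text
(no output)
```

View pics/w1.png

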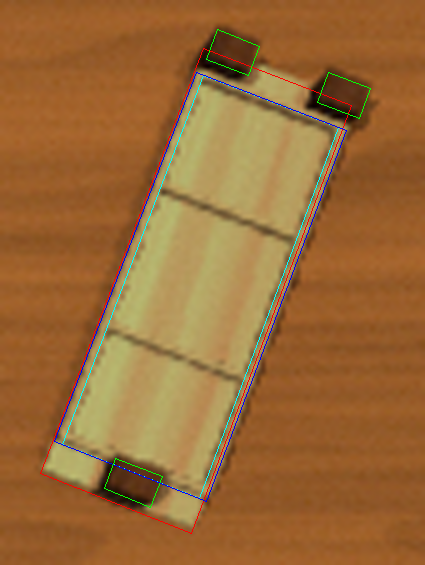

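View pics/w2.png

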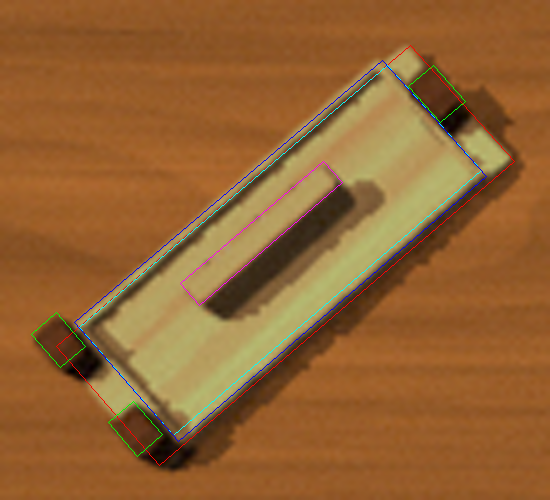

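View pics/w3.png

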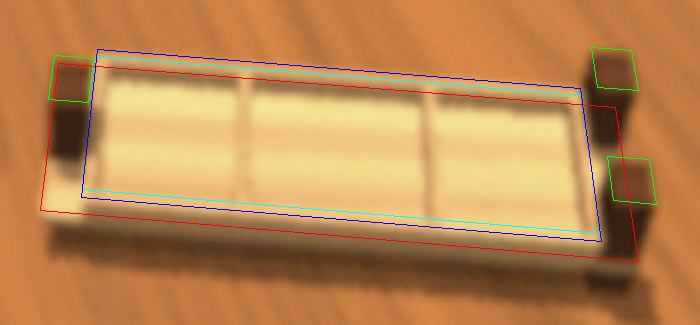

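View pics/w4.png

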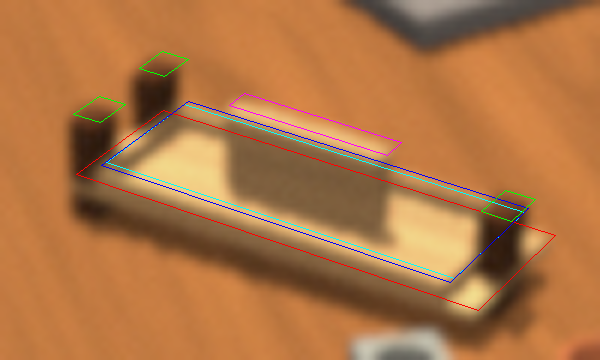

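Both wireframe checks agree to within 1–2 px. The rack is at (0.5005,-0.2748) with yaw -21.4°, and the tray at (0.559,0.269) with yaw 132°. Next I'll write a helper that turns world targets into jog rows.

```bash
cat >> h.py <<'E'
from scipy.spatial.transform import Rotation as Ro
def goalR(yaw):  # tool x down, tool z (jaw dir) at world yaw deg
    a=np.radians(yaw); x=np.array([0,0,-1.]); z=np.array([np.cos(a),np.sin(a),0]); y=np.cross(z,x)
    return Ro.from_matrix(np.stack([x,y,z],1))
def row(x,y,z,yaw,s=None):
    s=s or robot.read_state(); R0=Ro.from_rotvec(s["orientation"])
    d=R0.inv().apply(np.array([x,y,z])-s["tool_pos"])*100
    r=(R0.inv()*goalR(yaw)).as_rotvec(degrees=True)
    return d.round(2).tolist()+r.round(1).tolist()
def info():
    s=robot.read_state(); R0=Ro.from_rotvec(s["orientation"]).as_matrix()
    print("t",round(s["t"],2),"pos",s["tool_pos"].round(4),"jawyaw",round(np.degrees(np.arctan2(R0[1,2],R0[0,2])),1),"down",R0[:,0].round(3),"q1,q6",np.degrees(s["q"][[0,5]]).round(1),"open",round(s["opening"],4),"F",s["force"].round(1))
    return s
E
python3 - <<'E'
from h import *
info()
print(row(.553,.100,.12,-21.4+90+21.4-3)); print(row(.553,.100,.12,-93))
E
```

```text
t 0.3 pos [0.2123 0.561  0.1891] jawyaw 69.3 down [-0.    -0.001 -1.   ] q1,q6 [64.4 -4.9] open 0.0934 F [-0.3 -0.8 -0.2]
[6.93, -48.18, -31.05, -17.7, -0.0, -0.0]
[6.93, -48.18, -31.05, 162.3, -0.0, 0.1]
```

```bash
python3 -c "
from h import *
print(row(.6485,-.0085,.12,68.6))"
```

```text
[6.93, -60.95, -37.82, 0.7, -0.0, -0.0]
```

Request:
{"name": "jog_arm", "arguments": {
  "targets": [
    [6.93, -60.95, -37.82, 0.7, 0, 0, 0.3],
    [6.93, -60.95, -37.82, 0.7, 0, 0, 0.3],
    [6.93, -60.95, -37.82, 0.7, 0, 0, 0.3],
    [6.93, -60.95, -37.82, 0.7, 0, 0, 0.3],
    [6.93, -60.95, -37.82, 0.7, 0, 0, 0.3]
  ],
  "squeeze": 30
}}

```text
t: 0.92
tool_pos: [0.4024, 0.3126, 0.1594]
orientation: [-0.93, 1.363, 0.929]
force: [0.4, 0.1, 0.1]
opening: 0.065
```

```bash
python3 -c "
from h import *
info();print(row(.6485,-.0085,.12,68.6))"
```

```text
t 0.93 pos [0.4024 0.3126 0.1594] jawyaw 68.6 down [ 0. -0. -1.] q1,q6 [ 32.1 -36.5] open 0.065 F [0.4 0.1 0.1]
[3.95, -34.63, -20.9, -0.0, -0.0, 0.0]
```

Request:
{"name": "jog_arm", "arguments": {
  "targets": [
    [3.95, -34.63, -20.9, 0, 0, 0, 0.3],
    [3.95, -34.63, -20.9, 0, 0, 0, 0.3],
    [3.95, -34.63, -20.9, 0, 0, 0, 0.3],
    [3.95, -34.63, -20.9, 0, 0, 0, 0.3],
    [3.95, -34.63, -20.9, 0, 0, 0, 0.3]
  ]
}}

```text
t: 1.55
tool_pos: [0.5916, 0.0654, 0.1292]
orientation: [-0.93, 1.362, 0.929]
force: [1.8, 0.8, 0.4]
opening: 0.0651
```

Request:
{"name": "jog_arm", "arguments": {
  "targets": [
    [0, 0, 0, 0, 0, 0, 0.3],
    [0, 0, 0, 0, 0, 0, 0.3]
  ]
}}

```text
t: 1.8
tool_pos: [0.5913, 0.0654, 0.1289]
orientation: [-0.928, 1.363, 0.929]
force: [0.1, 0.5, -0.1]
opening: 0.0647
```

```bash
python3 -c "
from h import *
info();print(row(.6485,-.0085,.12,68.6))
d=cam('wrist'); save(d,'wr1'); print(proj(d,[.6485,-.0085,.04]))"
```

```text
t 1.8 pos [0.5913 0.0654 0.1289] jawyaw 68.5 down [ 0.  0. -1.] q1,q6 [  1.4 -67.2] open 0.0647 F [ 0.1  0.5 -0.1]
[0.89, -8.03, -4.78, -0.1, 0.0, -0.0]
(np.float64(276.25416639126627), np.float64(267.23071729412254))
```

View pics/wr1.png

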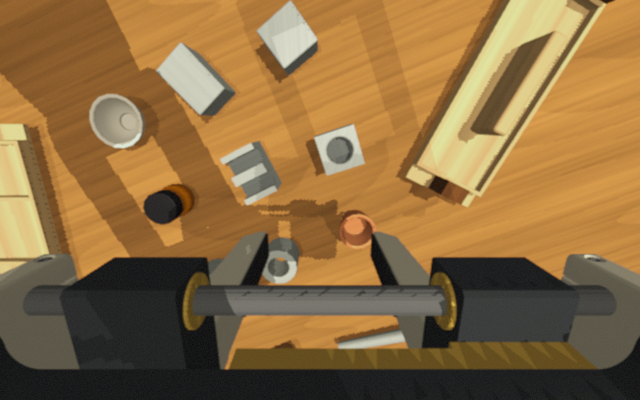

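The wrist view shows the bored round at (281,265), close to the predicted (276,267), which confirms the position. The plain blocks are at (195,78) and (290,35).

Request:
{"name": "jog_arm", "arguments": {
  "targets": [
    [0.9, -8.05, -4.8, 0, 0, 0, 0.3],
    [0.9, -8.05, -4.8, 0, 0, 0, 0.3],
    [6, -8.05, -4.8, 0, 0, 0, 0.3],
    [11.5, -8.05, -4.8, 0, 0, 0, 0.3],
    [11.5, -8.05, -4.8, 0, 0, 0, 0.3]
  ]
}}

```text
t: 2.48
tool_pos: [0.6432, -0.0057, 0.0089]
orientation: [-0.926, 1.37, 0.938]
force: [-0.9, -0.6, -0.5]
opening: 0.0651
```

```bash
python3 -c "
from h import *
info()"
```

```text
t 2.48 pos [ 0.6432 -0.0057  0.0089] jawyaw 68.7 down [-0.01   0.002 -1.   ] q1,q6 [ -5.1 -73.8] open 0.0651 F [-0.9 -0.6 -0.5]
```

```bash
python3 -c "
from h import *
info();print(row(.6485,-.0085,.013,68.6))"
```

```text
t 2.48 pos [ 0.6432 -0.0057  0.0089] jawyaw 68.7 down [-0.01   0.002 -1.   ] q1,q6 [ -5.1 -73.8] open 0.0651 F [-0.9 -0.6 -0.5]
[-0.41, -0.59, -0.07, 0.1, -0.1, -0.6]
```

Request:
{"name": "jog_arm", "arguments": {
  "targets": [
    [-0.41, -0.59, -0.07, 0.1, -0.1, -0.6, 0.3],
    [-0.41, -0.59, -0.07, 0.1, -0.1, -0.6, 0.3],
    [-0.41, -0.59, -0.07, 0.1, -0.1, -0.6, 0.9],
    [-0.41, -0.59, -0.07, 0.1, -0.1, -0.6, 0.9],
    [-0.41, -0.59, -0.07, 0.1, -0.1, -0.6, 0.9]
  ]
}}

```text
t: 3.1
tool_pos: [0.6487, -0.0085, 0.0134]
orientation: [-0.931, 1.363, 0.929]
force: [-0.0, -0.1, 0.3]
opening: 0.0398
```

```bash
python3 -c "
from h import *
info()
T=pose(.5005,-.2748,-21.4);p=T([-.068,0,0]);print(p);print(row(p[0],p[1],.12,68.6))"
```

```text
t 3.1 pos [ 0.6487 -0.0085  0.0134] jawyaw 68.6 down [ 0.001 -0.001 -1.   ] q1,q6 [ -5.3 -73.9] open 0.0398 F [-0.  -0.1  0.3]
[ 0.4371882  -0.24998838  0.        ]
[-10.67, 10.88, -30.2, 0.0, -0.0, 0.1]
```

Request:
{"name": "jog_arm", "arguments": {
  "targets": [
    [-5, 0, 0, 0, 0, 0, 0.9],
    [-10.7, 0, 0, 0, 0, 0, 0.9],
    [-10.7, 0, 0, 0, 0, 0, 0.9]
  ]
}}

```text
t: 3.48
tool_pos: [0.6529, -0.0089, 0.1275]
orientation: [-0.935, 1.354, 0.922]
force: [0.4, 0.5, -0.1]
opening: 0.0116
```

```bash
python3 -c "
from h import *
info()
d=cam('wrist'); save(d,'wr2')
T=pose(.5005,-.2748,-21.4);p=T([-.068,0,0]);print(p);print(row(p[0],p[1],.12,68.6))"
```

```text
t 3.48 pos [ 0.6529 -0.0089  0.1275] jawyaw 68.6 down [ 0.012 -0.002 -1.   ] q1,q6 [ -5.3 -73.9] open 0.0116 F [ 0.4  0.5 -0.1]
[ 0.4371882  -0.24998838  0.        ]
[0.27, 11.1, -30.26, -0.0, 0.1, 0.4]
```

View pics/wr2.png

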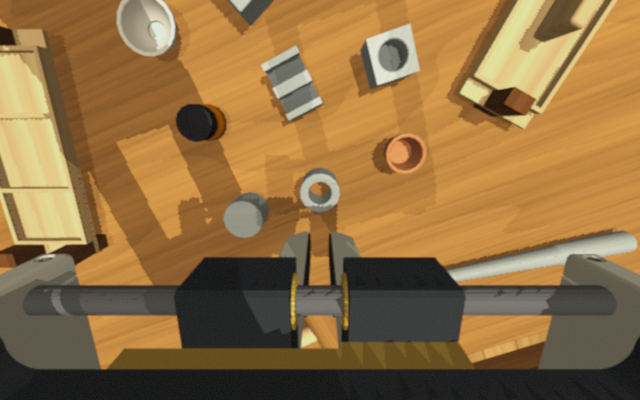

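I lifted before the fingers had finished closing, as they move at about 70 mm/s. The bored round still stands at (320,190). I'll re-measure it, reopen and try again.

```bash
python3 -c "
from h import *
info()
d=cam('wrist'); print('wrist',onz(d,320,186,.04))
t=cam('top');save(t,'top2');f=cv2.resize(t['frame'][95:125,290:325],None,fx=10,fy=10,interpolation=cv2.INTER_CUBIC);cv2.imwrite('pics/t2.png',f[...,::-1])
print(row(.6485,-.0085,.06,68.6))"
```

```text
t 3.52 pos [ 0.651  -0.0088  0.124 ] jawyaw 68.6 down [ 0.007 -0.001 -1.   ] q1,q6 [ -5.3 -73.9] open 0.0103 F [ 0.5  0.4 -0.9]
wrist [ 0.63924096 -0.0029377   0.04      ]
[5.94, -0.04, 0.02, -0.0, -0.0, -0.0]
```

View pics/top2.png

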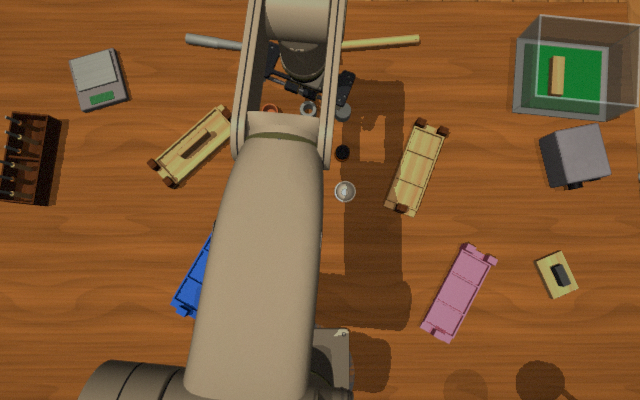

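```bash
python3 -c "
from h import *
info()
d=cam('wrist'); f=d['frame'];hsv=cv2.cvtColor(f,cv2.COLOR_RGB2HSV).astype(int)
m=((hsv[...,1]<60)&(hsv[...,2]>110)).astype(np.uint8); m[:150]=0;m[235:]=0;m[:,:285]=0;m[:,360:]=0
ys,xs=np.nonzero(m);print(len(xs),xs.min(),xs.max(),ys.min(),ys.max())
W=np.array([onz(d,x,y,.04)[:2] for x,y in zip(xs,ys)],np.float32)
print(cv2.minEnclosingCircle(W), cv2.minAreaRect(W))
"
```

```text
t 3.62 pos [ 0.6481 -0.0085  0.1194] jawyaw 68.6 down [-0. -0. -1.] q1,q6 [ -5.3 -73.9] open 0.0093 F [ 0.3 -0.2 -1.1]
919 300 341 175 234
((0.6564215421676636, -0.011268170550465584), 0.03461626172065735) ((0.654275119304657, -0.009052254259586334), (0.040742337703704834, 0.06307026743888855), 66.2217788696289)
```

```bash
python3 -c "
from h import *
d=cam('wrist'); save(d,'wr3');f=d['frame'];g=cv2.cvtColor(f,cv2.COLOR_RGB2GRAY)
cv2.imwrite('pics/wr3c.png',cv2.resize(f[150:250,260:380],None,fx=5,fy=5)[...,::-1])
print(onz(d,320.5,195,.04),proj(d,[.6485,-.0085,.04]))
"
```

```text
[ 0.64260369 -0.00500344  0.04      ] (np.float64(319.397366095911), np.float64(201.51384024838978))
```

View pics/wr3c.png

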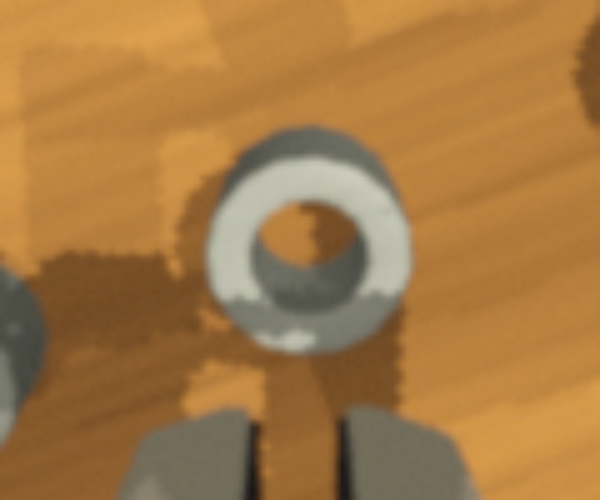

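The ring centre at (322,201) matches the predicted (319,201), so the block has not moved. I'll open the fingers first, then descend.

Request:
{"name": "jog_arm", "arguments": {
  "targets": [
    [0, 0, 0, 0, 0, 0, 0.35],
    [0, 0, 0, 0, 0, 0, 0.35],
    [0, 0, 0, 0, 0, 0, 0.35],
    [0, 0, 0, 0, 0, 0, 0.35],
    [0, 0, 0, 0, 0, 0, 0.35]
  ]
}}

```text
t: 4.35
tool_pos: [0.6472, -0.0084, 0.1182]
orientation: [-0.929, 1.365, 0.931]
force: [-0.3, -0.3, 0.1]
opening: 0.0544
```

Request:
{"name": "jog_arm", "arguments": {
  "targets": [
    [1.5, 0, 0, 0, 0, 0, 0.35],
    [3, 0, 0, 0, 0, 0, 0.35],
    [6, 0, 0, 0, 0, 0, 0.35],
    [10.6, 0, 0, 0, 0, 0, 0.35],
    [10.6, 0, 0, 0, 0, 0, 0.35]
  ]
}}

```text
t: 4.97
tool_pos: [0.6419, -0.008, 0.0061]
orientation: [-0.925, 1.374, 0.938]
force: [-0.1, -0.1, 0.1]
opening: 0.0606
```

Request:
{"name": "jog_arm", "arguments": {
  "targets": [
    [0, 0, 0, 0, 0, 0, 0.9],
    [0, 0, 0, 0, 0, 0, 0.9],
    [0, 0, 0, 0, 0, 0, 0.9],
    [0, 0, 0, 0, 0, 0, 0.9]
  ]
}}

```text
t: 5.48
tool_pos: [0.6432, -0.0077, 0.0079]
orientation: [-0.926, 1.371, 0.936]
force: [-0.4, 2.7, 4.5]
opening: 0.04
```

```bash
python3 -c "
from h import *
info()"
```

```text
t 5.47 pos [ 0.6432 -0.0077  0.0079] jawyaw 68.6 down [-0.01   0.001 -1.   ] q1,q6 [ -5.2 -73.9] open 0.04 F [-0.4  2.7  4.5]
```

Request:
{"name": "jog_arm", "arguments": {
  "targets": [
    [0, 0, 0, 0, 0, 0, 0.45],
    [0, 0, 0, 0, 0, 0, 0.45],
    [0, 0, 0, 0, 0, 0, 0.45]
  ]
}}

```text
t: 5.85
tool_pos: [0.643, -0.0079, 0.0076]
orientation: [-0.926, 1.372, 0.936]
force: [-0.0, -1.1, 0.9]
opening: 0.0512
```

```bash
python3 -c "
from h import *
info();print(row(.6485,-.0085,.014,68.6))"
```

```text
t 5.85 pos [ 0.643  -0.0079  0.0076] jawyaw 68.6 down [-0.011  0.001 -1.   ] q1,q6 [ -5.3 -73.9] open 0.0512 F [-0.  -1.1  0.9]
[-0.64, -0.53, 0.14, -0.0, -0.2, -0.6]
```

Request:
{"name": "jog_arm", "arguments": {
  "targets": [
    [-0.64, -0.53, 0.1, 0, -0.2, -0.6, 0.45],
    [-0.64, -0.53, 0.1, 0, -0.2, -0.6, 0.45],
    [-0.64, -0.53, 0.1, 0, -0.2, -0.6, 1.0],
    [-0.64, -0.53, 0.1, 0, -0.2, -0.6, 1.0],
    [-0.64, -0.53, 0.1, 0, -0.2, -0.6, 1.0]
  ]
}}

```text
t: 6.48
tool_pos: [0.6482, -0.0089, 0.0138]
orientation: [-0.93, 1.363, 0.93]
force: [-0.1, 0.6, -0.1]
opening: 0.0254
```

Request:
{"name": "jog_arm", "arguments": {
  "targets": [
    [0, 0, 0, 0, 0, 0, 1],
    [0, 0, 0, 0, 0, 0, 1],
    [0, 0, 0, 0, 0, 0, 1]
  ]
}}

```text
t: 6.85
tool_pos: [0.6481, -0.0089, 0.0137]
orientation: [-0.93, 1.363, 0.93]
force: [-0.4, -0.1, 0.4]
opening: 0.0008
```

```bash
python3 -c "
from h import *
info()"
```

```text
t 6.85 pos [ 0.6481 -0.0089  0.0137] jawyaw 68.6 down [ 0.  0. -1.] q1,q6 [ -5.3 -73.9] open 0.0008 F [-0.4 -0.1  0.4]
```

```bash
python3 -c "
from h import *
d=cam('wrist'); save(d,'wr4'); s=cam('side'); cv2.imwrite('pics/s4.png',cv2.resize(s['frame'][110:250,280:460],None,fx=4,fy=4,interpolation=cv2.INTER_CUBIC)[...,::-1])
print(proj(d,[.648,-.0089,.0137]),proj(s,[.648,-.0089,.0137]))
"
```

```text
(np.float64(318.8014551874956), np.float64(227.78213426318825)) (np.float64(395.9331586416435), np.float64(179.93320498632))
```

View pics/wr4.png

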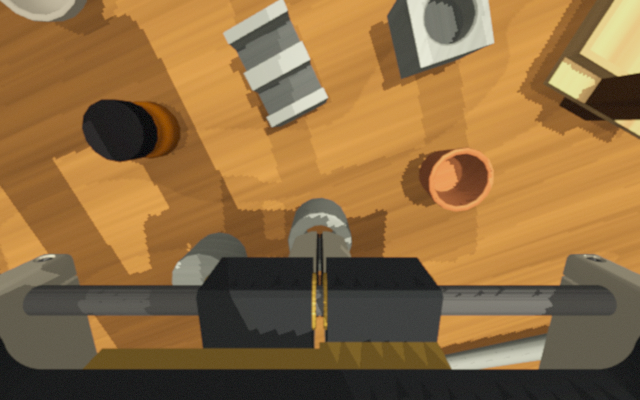

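View pics/s4.png

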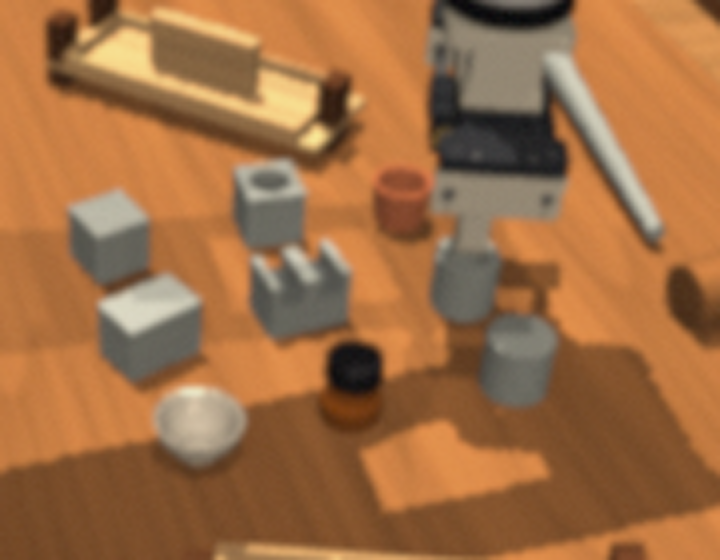

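```bash
python3 -c "
from h import *
d=cam('wrist');s=cam('side');t=cam('top')
f=d['frame']; cv2.imwrite('pics/wr5c.png',cv2.resize(f[180:280,260:380],None,fx=5,fy=5)[...,::-1])
for z in(0,.04):print(proj(d,[.6485,-.0085,z]),proj(s,[.6485,-.0085,z]),proj(t,[.6485,-.0085,z]))
print(proj(d,[.6485-.021,-.0085,.04]),proj(d,[.6485-.021,-.0085,.0]))
cv2.imwrite('pics/t5c.png',cv2.resize(t['frame'][90:130,285:365],None,fx=8,fy=8)[...,::-1])
"
```

```text
(np.float64(319.52993393919525), np.float64(221.9689470293078)) (np.float64(395.38773847023293), np.float64(184.01995607024816)) (np.float64(308.06556041867526), np.float64(113.12019793500406))
(np.float64(319.59609506831214), np.float64(242.53831186996956)) (np.float64(397.35451856552555), np.float64(171.53490348205943)) (np.float64(307.6563106398735), np.float64(108.50493174488366))
(np.float64(307.4678747136368), np.float64(213.86374847435968)) (np.float64(309.5605449672776), np.float64(197.90579864235306))
```

View pics/wr5c.png

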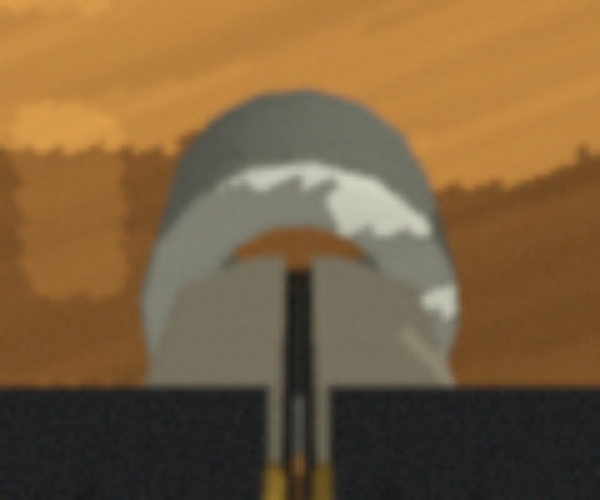

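View pics/t5c.png

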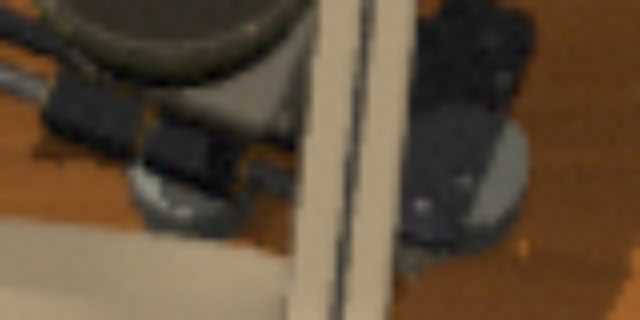

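```bash
python3 -c "
from h import *
s=info();d=cam('wrist');R0=Ro.from_rotvec(s['orientation'])
c,r=ray(d,320,232.4); c=R0.inv().apply(c-s['tool_pos']);r=R0.inv().apply(r)
print('cam in tool',c.round(3),r.round(3))
for y in(-.0075,0,.0075):
  for sg in(1,):
    k=(y-c[1])/r[1]; print(y,(c+k*r).round(4))
"
```

```text
t 7.1 pos [ 0.6482 -0.0089  0.0138] jawyaw 68.6 down [ 0.  0. -1.] q1,q6 [ -5.3 -73.9] open 0.0005 F [-0.3 -0.9  0.1]
cam in tool [-0.196  0.074  0.   ] [ 0.935 -0.37   0.003]
-0.0075 [ 0.0101 -0.0075  0.0008]
0 [-0.0088  0.      0.0008]
0.0075 [-0.0278  0.0075  0.0007]
```

Request:
{"name": "jog_arm", "arguments": {
  "targets": [
    [-6, 0, 0, 0, 0, 0, 1],
    [-10, 0, 0, 0, 0, 0, 0.5],
    [-10, 0, 0, 0, 0, 0, 0.35],
    [-10, 0, 0, 0, 0, 0, 0.35],
    [-10, 0, 0, 0, 0, 0, 0.35]
  ]
}}

```text
t: 7.78
tool_pos: [0.6468, -0.0088, 0.1116]
orientation: [-0.928, 1.366, 0.932]
force: [-0.1, -0.6, -0.9]
opening: 0.0357
```

```bash
python3 -c "
from h import *
st=info();s=cam('side');d=cam('wrist');save(d,'wr6')
u,v=proj(s,st['tool_pos']);print(u,v, proj(s,[.6485,-.0085,.04]))
S=5;u0,v0=330,60
im=cv2.resize(s['frame'][v0:v0+120,u0:u0+130],None,fx=S,fy=S,interpolation=cv2.INTER_CUBIC)[...,::-1].copy()
cv2.circle(im,(int((u-u0+.5)*S),int((v-v0+.5)*S)),4,(0,0,255),1)
cv2.imwrite('pics/s6.png',im)
"
```

```text
t 7.78 pos [ 0.6468 -0.0088  0.1116] jawyaw 68.6 down [-0.003  0.    -1.   ] q1,q6 [ -5.3 -73.9] open 0.0357 F [-0.1 -0.6 -0.9]
400.5183277039751 147.7685146354532 (np.float64(397.35451856552555), np.float64(171.53490348205943))
```

View pics/s6.png

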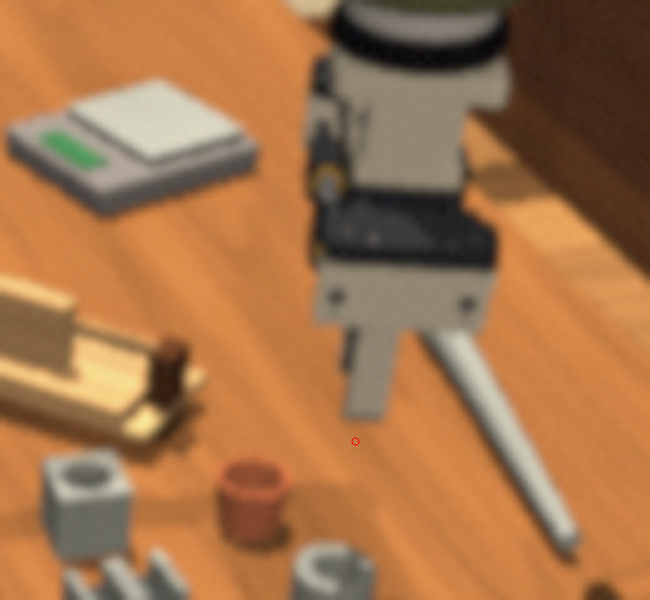

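View pics/wr6.png

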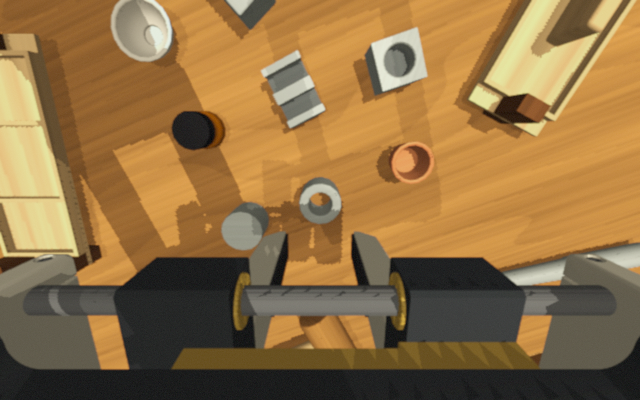

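```bash
python3 -c "
from h import *
st=info();s=cam('side');d=cam('wrist')
def tri(c1,r1,c2,r2):
    r1=r1/np.linalg.norm(r1);r2=r2/np.linalg.norm(r2)
    k=np.linalg.lstsq(np.stack([r1,-r2],1),c2-c1,rcond=None)[0]; a=c1+k[0]*r1;b=c2+k[1]*r2; return (a+b)/2,np.linalg.norm(a-b)
R0=Ro.from_rotvec(st['orientation'])
# side: bottom left corner & centre ; wrist
for us,vs in [(399.4,143),(403,143),(406.6,143)]:
  for uw,vw in [(262,236),(274,235),(285,235)]:
    p,e=tri(*ray(s,us,vs),*ray(d,uw,vw)); print((us,uw),p.round(4),'gap',round(e,4),'tool frame',R0.inv().apply(p-st['tool_pos']).round(4))
S=6;f=s['frame'];im=cv2.resize(f[120:160,385:425],None,fx=14,fy=14)[...,::-1];cv2.imwrite('pics/s7.png',im)
cv2.imwrite('pics/w7.png',cv2.resize(d['frame'][220:270,250:400],None,fx=5,fy=5)[...,::-1])
"
```

```text
t 7.88 pos [ 0.647  -0.0088  0.1119] jawyaw 68.6 down [-0.003  0.    -1.   ] q1,q6 [ -5.3 -73.9] open 0.0444 F [-0.4  0.1  0.1]
(399.4, 262) [ 0.6267 -0.0382  0.1467] gap 0.0014 tool frame [-0.0348  0.0083 -0.0349]
(399.4, 274) [ 0.6299 -0.0324  0.1426] gap 0.0016 tool frame [-0.0307  0.0074 -0.0282]
(399.4, 285) [ 0.6333 -0.0268  0.1388] gap 0.0024 tool frame [-0.0269  0.0063 -0.0218]
(403, 262) [ 0.6309 -0.04    0.1457] gap 0.0063 tool frame [-0.0338  0.0037 -0.035 ]
(403, 274) [ 0.6342 -0.0341  0.1415] gap 0.0062 tool frame [-0.0296  0.0028 -0.0282]
(403, 285) [ 0.6377 -0.0285  0.1376] gap 0.0055 tool frame [-0.0258  0.0016 -0.0217]
(406.6, 262) [ 0.635  -0.0418  0.1448] gap 0.0141 tool frame [-0.0329 -0.0008 -0.0352]
(406.6, 274) [ 0.6385 -0.0358  0.1406] gap 0.014 tool frame [-0.0287 -0.0018 -0.0283]
(406.6, 285) [ 0.642  -0.0301  0.1366] gap 0.0134 tool frame [-0.0247 -0.0031 -0.0217]
```

View pics/s7.png

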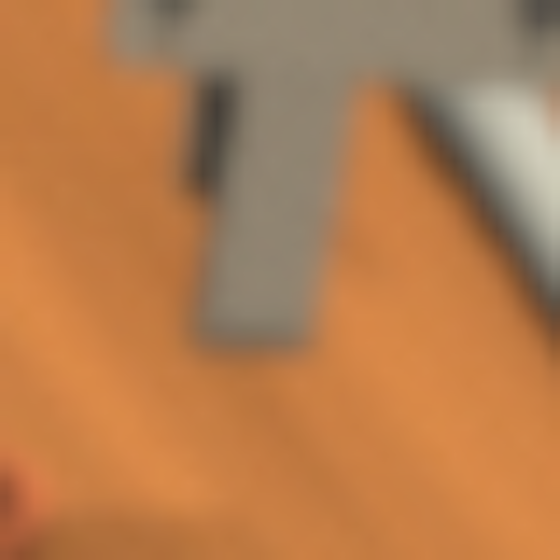

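View pics/w7.png

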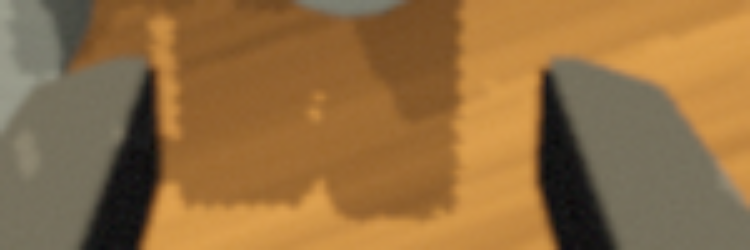

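The cameras and the contact evidence agree. Two-view triangulation puts the fingertips about 27 mm above the reported TCP, and lateral offsets are fine. The fingers also closed freely at reported z 0.0137 but touched the 40 mm block at 0.0079, so the offset lies between 26 and 32 mm. I'll use true tip z = reported + 0.028 and descend carefully.

```bash
cat >> h.py <<'E'
OFF=0.028
def trow(x,y,ztip,yaw): return row(x,y,ztip-OFF,yaw)
E
python3 -c "
from h import *
info();print(trow(.6485,-.0085,.065,68.6),trow(.6485,-.0085,.014,68.6))"
```

```text
t 7.97 pos [ 0.6475 -0.0088  0.1126] jawyaw 68.6 down [-0.002  0.    -1.   ] q1,q6 [ -5.3 -73.9] open 0.0519 F [-0.3 -1.  -0.6]
[7.56, -0.09, 0.07, -0.0, -0.0, -0.1] [12.66, -0.1, 0.07, -0.0, -0.0, -0.1]
```

Request:
{"name": "jog_arm", "arguments": {
  "targets": [
    [4, -0.1, 0.07, 0, 0, -0.1, 0.35],
    [7.6, -0.1, 0.07, 0, 0, -0.1, 0.35],
    [9.5, -0.1, 0.07, 0, 0, -0.1, 0.35],
    [10.5, -0.1, 0.07, 0, 0, -0.1, 0.35],
    [10.5, -0.1, 0.07, 0, 0, -0.1, 0.35]
  ]
}}

```text
t: 8.6
tool_pos: [0.6486, -0.0085, 0.0076]
orientation: [-0.93, 1.364, 0.93]
force: [0.6, 0.7, 0.6]
opening: 0.0605
```

Request:
{"name": "jog_arm", "arguments": {
  "targets": [
    [0, 0, 0, 0, 0, 0, 0.35],
    [0, 0, 0, 0, 0, 0, 0.35]
  ]
}}

```text
t: 8.85
tool_pos: [0.6497, -0.0086, 0.0092]
orientation: [-0.931, 1.362, 0.928]
force: [0.3, -0.3, 0.6]
opening: 0.0605
```

```bash
python3 -c "
from h import *
info();print(trow(.6485,-.0085,.014,68.6))
d=cam('wrist');save(d,'wr8')"
```

```text
t 8.85 pos [ 0.6497 -0.0086  0.0092] jawyaw 68.6 down [ 0.002 -0.001 -1.   ] q1,q6 [ -5.3 -73.9] open 0.0605 F [ 0.3 -0.3  0.6]
[2.32, 0.12, -0.03, 0.0, 0.0, 0.1]
```

View pics/wr8.png

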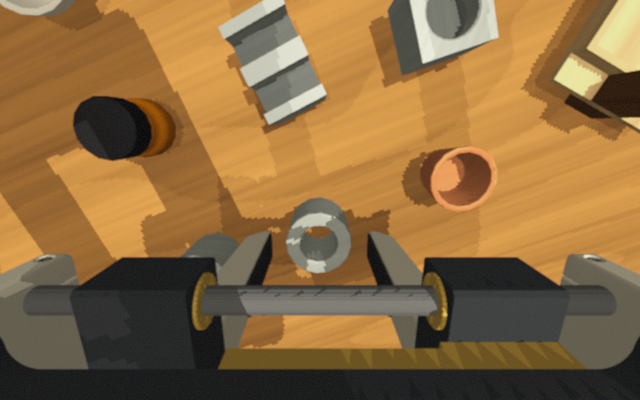

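Request:
{"name": "jog_arm", "arguments": {
  "targets": [
    [1, 0.1, 0, 0, 0, 0, 0.35],
    [1.5, 0.1, 0, 0, 0, 0, 0.35],
    [1.8, 0.1, 0, 0, 0, 0, 0.35],
    [1.8, 0.1, 0, 0, 0, 0, 0.35],
    [1.8, 0.1, 0, 0, 0, 0, 0.35]
  ]
}}

```text
t: 9.52
tool_pos: [0.6487, -0.0083, -0.009]
orientation: [-0.931, 1.362, 0.928]
force: [0.3, -0.3, 0.3]
opening: 0.0604
```

Request:
{"name": "jog_arm", "arguments": {
  "targets": [
    [0.2, 0, 0, 0, 0, 0, 0.35],
    [0.4, 0, 0, 0, 0, 0, 0.35],
    [0.4, 0, 0, 0, 0, 0, 0.35]
  ]
}}

```text
t: 9.9
tool_pos: [0.6485, -0.0082, -0.0133]
orientation: [-0.931, 1.362, 0.929]
force: [-0.3, -0.1, -0.4]
opening: 0.0606
```

```bash
python3 -c "
from h import *
info()"
```

```text
t 9.9 pos [ 0.6485 -0.0082 -0.0133] jawyaw 68.6 down [ 0.001 -0.    -1.   ] q1,q6 [ -5.2 -73.8] open 0.0606 F [-0.3 -0.1 -0.4]
```

No contact at a reported z of -0.0133, so the offset is confirmed. Closing now.

Request:
{"name": "jog_arm", "arguments": {
  "targets": [
    [0, 0, 0, 0, 0, 0, 1],
    [0, 0, 0, 0, 0, 0, 1],
    [0, 0, 0, 0, 0, 0, 1],
    [0, 0, 0, 0, 0, 0, 1],
    [0, 0, 0, 0, 0, 0, 1]
  ]
}}

```text
t: 10.52
tool_pos: [0.6486, -0.0083, -0.0132]
orientation: [-0.931, 1.362, 0.929]
force: [0.1, 0.4, 1.4]
opening: 0.0409
```

Request:
{"name": "jog_arm", "arguments": {
  "targets": [
    [0, 0, 0, 0, 0, 0, 1],
    [-2, 0, 0, 0, 0, 0, 1],
    [-6, 0, 0, 0, 0, 0, 1],
    [-10, 0, 0, 0, 0, 0, 1],
    [-10, 0, 0, 0, 0, 0, 1]
  ]
}}

```text
t: 11.15
tool_pos: [0.6521, -0.0085, 0.093]
orientation: [-0.935, 1.355, 0.923]
force: [0.9, -0.6, -2.3]
opening: 0.0405
```

Request:
{"name": "jog_arm", "arguments": {
  "targets": [
    [0, 0, 0, 0, 0, 0, 1]
  ]
}}

```text
t: 11.28
tool_pos: [0.6513, -0.0084, 0.0922]
orientation: [-0.934, 1.356, 0.924]
force: [0.1, -0.5, -4.1]
opening: 0.0407
```

```bash
python3 -c "
from h import *
info()
d=cam('wrist'); save(d,'wr9')
T=pose(.5005,-.2748,-21.4);p=T([-.068,0,0]);print(p);print(trow(p[0],p[1],.12,68.6))"
```

```text
t 11.28 pos [ 0.6513 -0.0084  0.0922] jawyaw 68.6 down [ 0.009 -0.001 -1.   ] q1,q6 [ -5.2 -73.8] open 0.0407 F [ 0.1 -0.5 -4.1]
[ 0.4371882  -0.24998838  0.        ]
[-0.12, 11.17, -30.32, 0.0, 0.2, 0.6]
```

View pics/wr9.png

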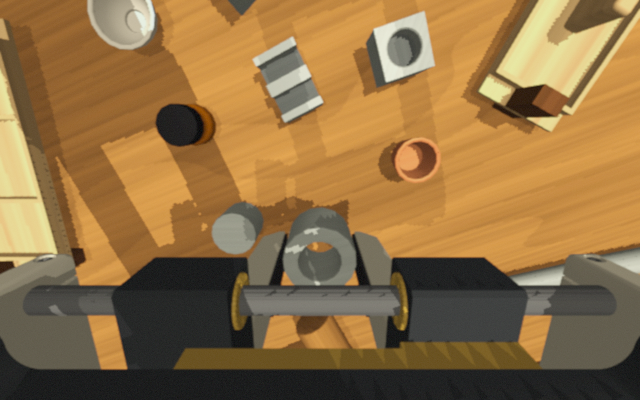

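The bored round is held, with the opening reading about 41 mm and -4 N in z. Its underside is at reported z + 0.013. Now over to the single-post bay.

Request:
{"name": "jog_arm", "arguments": {
  "targets": [
    [0, 5, -14, 0, 0.2, 0.6, 1],
    [0, 9, -24, 0, 0.2, 0.6, 1],
    [0, 11.17, -30.32, 0, 0.2, 0.6, 1],
    [0, 11.17, -30.32, 0, 0.2, 0.6, 1],
    [0, 11.17, -30.32, 0, 0.2, 0.6, 1]
  ]
}}

```text
t: 11.95
tool_pos: [0.442, -0.2426, 0.0895]
orientation: [-0.929, 1.365, 0.932]
force: [-0.1, -2.2, -2.3]
opening: 0.041
```

Request:
{"name": "jog_arm", "arguments": {
  "targets": [
    [0, 0, 0, 0, 0, 0, 1],
    [0, 0, 0, 0, 0, 0, 1]
  ]
}}

```text
t: 12.2
tool_pos: [0.4412, -0.2422, 0.0883]
orientation: [-0.926, 1.366, 0.932]
force: [0.5, -0.1, -3.4]
opening: 0.0403
```

```bash
python3 -c "
from h import *
info()
T=pose(.5005,-.2748,-21.4);p=T([-.068,0,0]);print(row(p[0],p[1],.030,68.6))
d=cam('wrist'); save(d,'wr10')"
```

```text
t 12.2 pos [ 0.4412 -0.2422  0.0883] jawyaw 68.5 down [-0.004  0.002 -1.   ] q1,q6 [ -34.6 -103.1] open 0.0403 F [ 0.5 -0.1 -3.4]
[5.83, 0.06, -0.88, -0.1, 0.0, -0.3]
```

View pics/wr10.png

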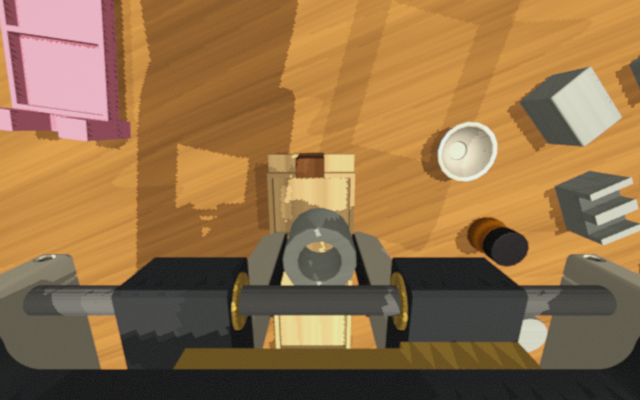

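The held block is over the end bay, with the single post visible at (310,165). It still needs about 9 mm sideways. Descending.

Request:
{"name": "jog_arm", "arguments": {
  "targets": [
    [0, 0.06, -0.88, 0, 0, -0.3, 1],
    [3, 0.06, -0.88, 0, 0, -0.3, 1],
    [5.4, 0.06, -0.88, 0, 0, -0.3, 1],
    [5.4, 0.06, -0.88, 0, 0, -0.3, 1],
    [5.4, 0.06, -0.88, 0, 0, -0.3, 1]
  ]
}}

```text
t: 12.88
tool_pos: [0.4387, -0.2496, 0.0355]
orientation: [-0.932, 1.361, 0.929]
force: [0.3, -0.8, -2.3]
opening: 0.0409
```

```bash
python3 -c "
from h import *
info()
T=pose(.5005,-.2748,-21.4);p=T([-.068,0,0]);print(row(p[0],p[1],.008,68.6))
d=cam('wrist'); save(d,'wr11')"
```

```text
t 12.88 pos [ 0.4387 -0.2496  0.0355] jawyaw 68.7 down [ 0.002 -0.001 -1.   ] q1,q6 [ -35.5 -104.2] open 0.0409 F [ 0.3 -0.8 -2.3]
[2.75, 0.13, -0.09, 0.1, 0.0, 0.1]
```

View pics/wr11.png

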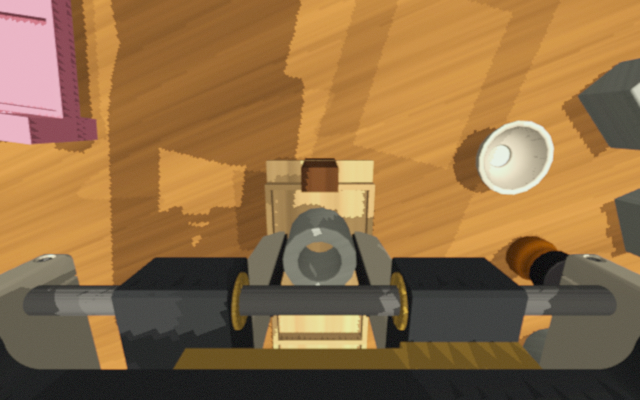

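Request:
{"name": "jog_arm", "arguments": {
  "targets": [
    [1.4, 0.13, -0.09, 0, 0, 0.1, 1],
    [2.2, 0.13, -0.09, 0, 0, 0.1, 1],
    [2.6, 0.13, -0.09, 0, 0, 0.1, 1],
    [2.75, 0.13, -0.09, 0, 0, 0.1, 1],
    [2.75, 0.13, -0.09, 0, 0, 0.1, 1]
  ]
}}

```text
t: 13.55
tool_pos: [0.4376, -0.2504, 0.0084]
orientation: [-0.932, 1.362, 0.93]
force: [0.1, -0.0, -2.7]
opening: 0.0405
```

```bash
python3 -c "
from h import *
info()"
```

```text
t 13.55 pos [ 0.4376 -0.2504  0.0084] jawyaw 68.7 down [ 0.001 -0.001 -1.   ] q1,q6 [ -35.6 -104.3] open 0.0405 F [ 0.1 -0.  -2.7]
```

Request:
{"name": "jog_arm", "arguments": {
  "targets": [
    [0.12, 0, 0, 0, 0, 0, 1],
    [0.12, 0, 0, 0, 0, 0, 1],
    [0.12, 0, 0, 0, 0, 0, 0.3],
    [0.12, 0, 0, 0, 0, 0, 0.3],
    [0.12, 0, 0, 0, 0, 0, 0.3]
  ]
}}

```text
t: 14.18
tool_pos: [0.4378, -0.2506, 0.0075]
orientation: [-0.932, 1.362, 0.929]
force: [-1.0, 0.8, 0.6]
opening: 0.0635
```

Request:
{"name": "jog_arm", "arguments": {
  "targets": [
    [-3, 0, 0, 0, 0, 0, 0.2],
    [-8, 0, 0, 0, 0, 0, 0.2],
    [-11, 0, 0, 0, 0, 0, 0.2],
    [-11, 0, 0, 0, 0, 0, 0.2]
  ]
}}

```text
t: 14.68
tool_pos: [0.4396, -0.2519, 0.1209]
orientation: [-0.937, 1.36, 0.924]
force: [-0.1, -0.5, -0.0]
opening: 0.0744
```

```bash
python3 -c "
from h import *
info()
print(trow(.5422,.0055,.14,5.7))
d=cam('wrist'); save(d,'wr12')"
```

```text
t 14.68 pos [ 0.4396 -0.2519  0.1209] jawyaw 68.7 down [ 0.007 -0.005 -1.   ] q1,q6 [ -35.6 -104.3] open 0.0744 F [-0.1 -0.5 -0. ]
[0.84, -0.18, 27.71, 63.0, 0.2, 0.5]
```

View pics/wr12.png

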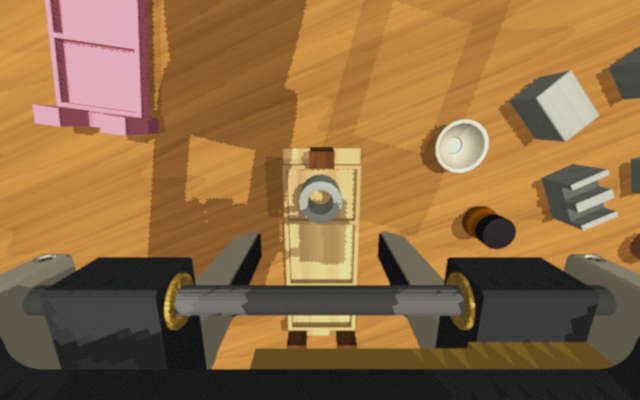

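The bored round stands centred in the single-post bay at (320,200). Next is the grooved block.

Request:
{"name": "jog_arm", "arguments": {
  "targets": [
    [0.8, -0.2, 27.7, 63, 0.2, 0.5, 0.2],
    [0.8, -0.2, 27.7, 63, 0.2, 0.5, 0.2],
    [0.8, -0.2, 27.7, 63, 0.2, 0.5, 0.2],
    [0.8, -0.2, 27.7, 63, 0.2, 0.5, 0.2],
    [0.8, -0.2, 27.7, 63, 0.2, 0.5, 0.2]
  ]
}}

```text
t: 15.35
tool_pos: [0.5394, 0.0055, 0.1083]
orientation: [-0.274, 1.558, 0.277]
force: [0.1, -0.4, 0.5]
opening: 0.0745
```

Request:
{"name": "jog_arm", "arguments": {
  "targets": [
    [0, 0, 0, 0, 0, 0, 0.2],
    [0, 0, 0, 0, 0, 0, 0.2]
  ]
}}

```text
t: 15.6
tool_pos: [0.538, 0.0056, 0.1063]
orientation: [-0.276, 1.561, 0.28]
force: [0.4, -0.7, 0.1]
opening: 0.0749
```

```bash
python3 -c "
from h import *
info()
print(trow(.5422,.0055,.12,5.7))"
```

```text
t 15.6 pos [0.538  0.0056 0.1063] jawyaw 20.3 down [-0.009  0.001 -1.   ] q1,q6 [ -4.9 -25.2] open 0.0749 F [ 0.4 -0.7  0.1]
[1.43, -0.16, 0.4, 14.6, -0.5, -0.2]
```

Request:
{"name": "jog_arm", "arguments": {
  "targets": [
    [1.4, -0.16, 0.4, 10, -0.5, -0.2, 0.15],
    [1.4, -0.16, 0.4, 14.6, -0.5, -0.2, 0.15],
    [3, -0.16, 0.4, 14.6, -0.5, -0.2, 0.15],
    [3, -0.16, 0.4, 14.6, -0.5, -0.2, 0.15],
    [3, -0.16, 0.4, 14.6, -0.5, -0.2, 0.15]
  ]
}}

```text
t: 16.23
tool_pos: [0.5417, 0.0051, 0.076]
orientation: [-0.079, 1.57, 0.078]
force: [0.8, -0.3, 0.7]
opening: 0.0787
```

```bash
python3 -c "
from h import *
info()
print(trow(.5422,.0055,.015,5.7))
d=cam('wrist');save(d,'wr13');print(proj(d,[.5422,.0055,.04]))"
```

```text
t 16.23 pos [0.5417 0.0051 0.076 ] jawyaw 5.7 down [-0.    -0.001 -1.   ] q1,q6 [ -4.9 -10.6] open 0.0787 F [ 0.8 -0.3  0.7]
[8.9, 0.04, 0.05, 0.0, -0.0, 0.0]
(np.float64(319.5789260104428), np.float64(213.1222792522946))
```

View pics/wr13.png

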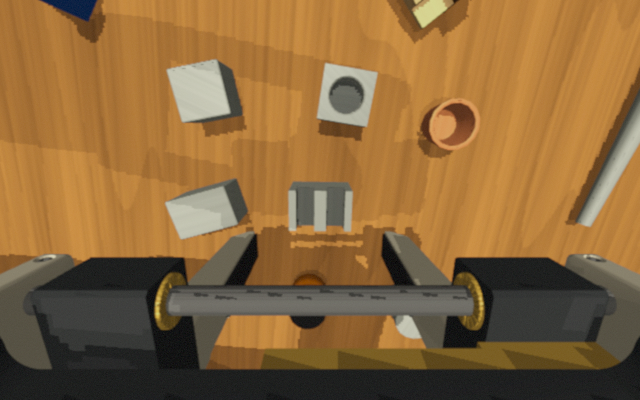

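The grooved block's top is centred at (320,210), as predicted. The plain oblong is 12 mm or more outside the finger sweep. Descending with a narrower opening.

Request:
{"name": "jog_arm", "arguments": {
  "targets": [
    [0, 0, 0, 0, 0, 0, 0.25],
    [2.5, 0, 0, 0, 0, 0, 0.25],
    [5, 0, 0, 0, 0, 0, 0.25],
    [7, 0, 0, 0, 0, 0, 0.25],
    [7.5, 0, 0, 0, 0, 0, 0.25]
  ]
}}

```text
t: 16.9
tool_pos: [0.5411, 0.0053, 0.0002]
orientation: [-0.079, 1.571, 0.079]
force: [0.6, -0.5, -0.3]
opening: 0.0698
```

Request:
{"name": "jog_arm", "arguments": {
  "targets": [
    [0, 0, 0, 0, 0, 0, 0.25],
    [0, 0, 0, 0, 0, 0, 0.25]
  ]
}}

```text
t: 17.15
tool_pos: [0.542, 0.0053, 0.0013]
orientation: [-0.079, 1.57, 0.079]
force: [0.6, -0.2, 0.2]
opening: 0.0698
```

```bash
python3 -c "
from h import *
info()
print(trow(.5422,.0055,.015,5.7))"
```

```text
t 17.15 pos [0.542  0.0053 0.0013] jawyaw 5.8 down [-0.    -0.001 -1.   ] q1,q6 [ -4.8 -10.6] open 0.0698 F [ 0.6 -0.2  0.2]
[1.43, 0.02, 0.03, 0.1, -0.0, 0.0]
```

Request:
{"name": "jog_arm", "arguments": {
  "targets": [
    [0.8, 0, 0, 0, 0, 0, 0.25],
    [1.4, 0, 0, 0, 0, 0, 0.25],
    [1.4, 0, 0, 0, 0, 0, 0.7],
    [1.4, 0, 0, 0, 0, 0, 1],
    [1.4, 0, 0, 0, 0, 0, 1]
  ]
}}

```text
t: 17.77
tool_pos: [0.5419, 0.0053, -0.0128]
orientation: [-0.079, 1.57, 0.079]
force: [1.1, -0.1, -2.6]
opening: 0.0538
```

Request:
{"name": "jog_arm", "arguments": {
  "targets": [
    [0, 0, 0, 0, 0, 0, 1],
    [0, 0, 0, 0, 0, 0, 1]
  ]
}}

```text
t: 18.02
tool_pos: [0.5419, 0.0053, -0.0128]
orientation: [-0.079, 1.57, 0.079]
force: [0.5, -0.2, -1.8]
opening: 0.0537
```

```bash
python3 -c "
from h import *
info()"
```

```text
t 18.02 pos [ 0.5419  0.0053 -0.0128] jawyaw 5.8 down [-0.    -0.001 -1.   ] q1,q6 [ -4.8 -10.6] open 0.0537 F [ 0.5 -0.2 -1.8]
```

The grooved block is gripped at 53.7 mm. Lifting and moving to the middle bay.

Request:
{"name": "jog_arm", "arguments": {
  "targets": [
    [-2, 0, 0, 0, 0, 0, 1],
    [-6, 0, 0, 0, 0, 0, 1],
    [-10.5, 0, 0, 0, 0, 0, 1],
    [-10.5, 0, 0, 0, 0, 0, 1],
    [-10.5, 0, 0, 0, 0, 0, 1]
  ]
}}

```text
t: 18.65
tool_pos: [0.5409, 0.0054, 0.0906]
orientation: [-0.079, 1.571, 0.079]
force: [-0.6, -0.4, -5.1]
opening: 0.0536
```

```bash
python3 -c "
from h import *
info()
print(row(.5005,-.2748,.095,68.6))"
```

```text
t 18.65 pos [0.5409 0.0054 0.0906] jawyaw 5.8 down [-0.002 -0.    -1.   ] q1,q6 [ -4.8 -10.6] open 0.0536 F [-0.6 -0.4 -5.1]
[-0.42, -27.47, -6.84, -62.8, -0.1, -0.1]
```

Request:
{"name": "jog_arm", "arguments": {
  "targets": [
    [-0.4, -27.5, -6.8, -62.8, 0, 0, 1],
    [-0.4, -27.5, -6.8, -62.8, 0, 0, 1],
    [-0.4, -27.5, -6.8, -62.8, 0, 0, 1],
    [-0.4, -27.5, -6.8, -62.8, 0, 0, 1],
    [-0.4, -27.5, -6.8, -62.8, 0, 0, 1]
  ]
}}

```text
t: 19.27
tool_pos: [0.4987, -0.2751, 0.0915]
orientation: [-0.757, 1.438, 0.765]
force: [1.1, -0.5, -4.3]
opening: 0.0537
```

```bash
python3 -c "
from h import *
info()
print(row(.5005,-.2748,.090,68.6))"
```

```text
t 19.27 pos [ 0.4987 -0.2751  0.0915] jawyaw 55.9 down [-0.006  0.002 -1.   ] q1,q6 [-34.  -89.9] open 0.0537 F [ 1.1 -0.5 -4.3]
[0.15, -0.13, 0.12, -12.7, -0.0, -0.4]
```

Request:
{"name": "jog_arm", "arguments": {
  "targets": [
    [0.2, -0.1, 0.1, -8, 0, -0.4, 1],
    [0.2, -0.1, 0.1, -12.7, 0, -0.4, 1],
    [3, -0.1, 0.1, -12.7, 0, -0.4, 1],
    [5.2, -0.1, 0.1, -12.7, 0, -0.4, 1],
    [5.2, -0.1, 0.1, -12.7, 0, -0.4, 1]
  ]
}}

```text
t: 19.9
tool_pos: [0.4962, -0.2722, 0.0344]
orientation: [-0.924, 1.367, 0.936]
force: [-0.3, -0.3, -4.9]
opening: 0.0541
```

Request:
{"name": "jog_arm", "arguments": {
  "targets": [
    [0, 0, 0, 0, 0, 0, 1]
  ]
}}

```text
t: 20.02
tool_pos: [0.496, -0.2721, 0.0341]
orientation: [-0.923, 1.367, 0.937]
force: [0.8, -0.1, -3.5]
opening: 0.0537
```

```bash
python3 -c "
from h import *
info()
print(row(.5005,-.2748,.0075,68.6))
d=cam('wrist');save(d,'wr14')"
```

```text
t 20.02 pos [ 0.496  -0.2721  0.0341] jawyaw 68.6 down [-0.008  0.005 -1.   ] q1,q6 [ -33.9 -102.5] open 0.0537 F [ 0.8 -0.1 -3.5]
[2.66, -0.54, -0.09, -0.0, 0.1, -0.5]
```

View pics/wr14.png

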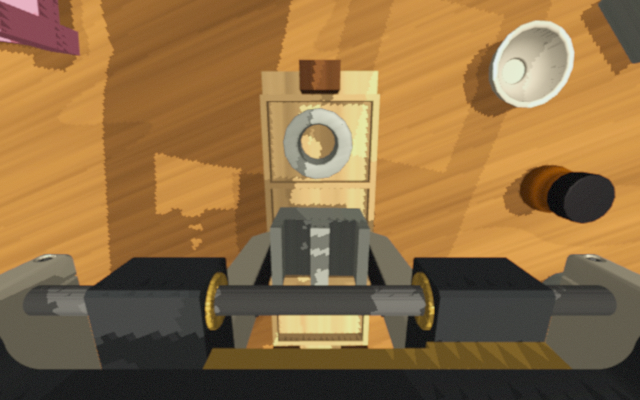

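The grooved block is above the middle bay and the bored round is well centred at (318,143). Lowering.

Request:
{"name": "jog_arm", "arguments": {
  "targets": [
    [0, -0.54, -0.1, 0, 0.1, -0.5, 1],
    [1.4, -0.54, -0.1, 0, 0.1, -0.5, 1],
    [2.3, -0.54, -0.1, 0, 0.1, -0.5, 1],
    [2.6, -0.54, -0.1, 0, 0.1, -0.5, 1],
    [2.6, -0.54, -0.1, 0, 0.1, -0.5, 1]
  ]
}}

```text
t: 20.7
tool_pos: [0.4998, -0.2744, 0.0074]
orientation: [-0.929, 1.364, 0.931]
force: [-0.0, -0.4, -4.0]
opening: 0.0536
```

```bash
python3 -c "
from h import *
info();print(row(.5005,-.2748,.0075,68.6))"
```

```text
t 20.7 pos [ 0.4998 -0.2744  0.0074] jawyaw 68.6 down [-0.002  0.001 -1.   ] q1,q6 [ -33.9 -102.5] open 0.0536 F [-0.  -0.4 -4. ]
[-0.01, -0.08, -0.01, -0.0, 0.0, -0.1]
```

Request:
{"name": "jog_arm", "arguments": {
  "targets": [
    [0.05, 0, 0, 0, 0, 0, 1],
    [0.05, 0, 0, 0, 0, 0, 0.18],
    [0.05, 0, 0, 0, 0, 0, 0.18],
    [0.05, 0, 0, 0, 0, 0, 0.18],
    [0.05, 0, 0, 0, 0, 0, 0.18]
  ]
}}

```text
t: 21.32
tool_pos: [0.4999, -0.2745, 0.007]
orientation: [-0.929, 1.364, 0.931]
force: [0.5, -0.2, -0.0]
opening: 0.0762
```

Request:
{"name": "jog_arm", "arguments": {
  "targets": [
    [-3, 0, 0, 0, 0, 0, 0.3],
    [-8, 0, 0, 0, 0, 0, 0.3],
    [-11, 0, 0, 0, 0, 0, 0.3],
    [-11, 0, 0, 0, 0, 0, 0.3],
    [-11, 0, 0, 0, 0, 0, 0.3]
  ]
}}

```text
t: 21.95
tool_pos: [0.4995, -0.2742, 0.1159]
orientation: [-0.928, 1.364, 0.932]
force: [-0.1, 0.1, -0.0]
opening: 0.0651
```

```bash
python3 -c "
from h import *
info();print(trow(.553,.1001,.13,87))
d=cam('wrist');save(d,'wr15');t=cam('top');save(t,'top15')"
```

```text
t 21.95 pos [ 0.4995 -0.2742  0.1159] jawyaw 68.6 down [-0.002  0.001 -1.   ] q1,q6 [ -33.9 -102.5] open 0.0651 F [-0.1  0.1 -0. ]
[1.43, 8.68, 36.8, -18.4, 0.0, -0.2]
```

View pics/wr15.png

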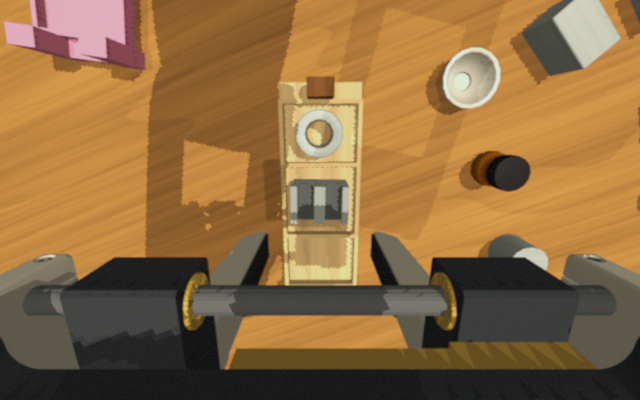

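The bored and grooved blocks stand in their bays at (319,133) and (319,202). Next is the dished block.

Request:
{"name": "jog_arm", "arguments": {
  "targets": [
    [1, 8.7, 36.8, -18.4, 0, -0.2, 0.3],
    [1, 8.7, 36.8, -18.4, 0, -0.2, 0.3],
    [1, 8.7, 36.8, -18.4, 0, -0.2, 0.3],
    [1, 8.7, 36.8, -18.4, 0, -0.2, 0.3],
    [1, 8.7, 36.8, -18.4, 0, -0.2, 0.3]
  ]
}}

```text
t: 22.68
tool_pos: [0.5421, 0.0368, 0.1061]
orientation: [-1.168, 1.235, 1.173]
force: [0.9, 0.1, -0.2]
opening: 0.0653
```

```bash
python3 -c "
from h import *
info();print(trow(.553,.1001,.12,87))"
```

```text
t 22.68 pos [0.5421 0.0368 0.1061] jawyaw 87.0 down [-0.003  0.002 -1.   ] q1,q6 [ -1.6 -88.6] open 0.0653 F [ 0.9  0.1 -0.2]
[1.41, -0.76, 6.38, -0.0, 0.1, -0.2]
```

Request:
{"name": "jog_arm", "arguments": {
  "targets": [
    [1.4, -0.76, 6.38, 0, 0, -0.2, 0.3],
    [1.4, -0.76, 6.38, 0, 0, -0.2, 0.3],
    [1.4, -0.76, 6.38, 0, 0, -0.2, 0.3],
    [3, -0.76, 6.38, 0, 0, -0.2, 0.3],
    [3, -0.76, 6.38, 0, 0, -0.2, 0.3]
  ]
}}

```text
t: 23.3
tool_pos: [0.5515, 0.0986, 0.074]
orientation: [-1.167, 1.236, 1.171]
force: [0.2, 0.1, -0.3]
opening: 0.0651
```

```bash
python3 -c "
from h import *
info();print(trow(.553,.1001,.015,87))
d=cam('wrist');save(d,'wr16');print(proj(d,[.553,.1001,.04]))"
```

```text
t 23.3 pos [0.5515 0.0986 0.074 ] jawyaw 86.9 down [-0.002  0.001 -1.   ] q1,q6 [  4.8 -82. ] open 0.0651 F [ 0.2  0.1 -0.3]
[8.7, -0.16, 0.15, -0.1, 0.1, -0.1]
(np.float64(320.84584477874495), np.float64(215.49126467959783))
```

View pics/wr16.png

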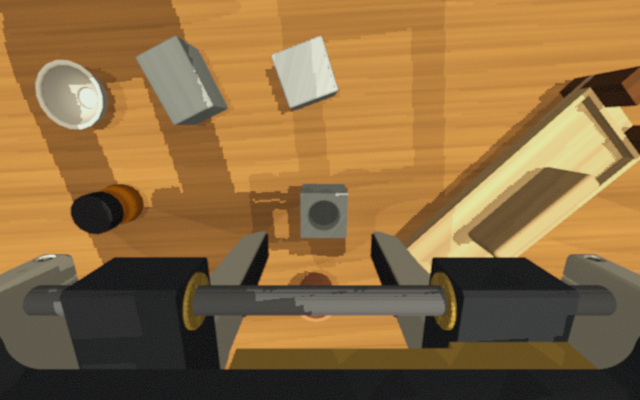

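The dished block is at (324,212), against a predicted (321,215). The tray is clear of the fingers. Descending.

Request:
{"name": "jog_arm", "arguments": {
  "targets": [
    [2.5, -0.16, 0.2, 0, 0, 0, 0.3],
    [5, -0.16, 0.2, 0, 0, 0, 0.3],
    [7, -0.16, 0.2, 0, 0, 0, 0.3],
    [7.5, -0.16, 0.2, 0, 0, 0, 0.3],
    [7.5, -0.16, 0.2, 0, 0, 0, 0.3]
  ]
}}

```text
t: 23.98
tool_pos: [0.5538, 0.1006, 0.0001]
orientation: [-1.167, 1.235, 1.17]
force: [1.2, -0.1, -0.5]
opening: 0.0648
```

```bash
python3 -c "
from h import *
info();print(trow(.553,.1001,.015,87))"
```

```text
t 23.98 pos [5.538e-01 1.006e-01 1.000e-04] jawyaw 86.8 down [-0.001  0.001 -1.   ] q1,q6 [  5.  -81.9] open 0.0648 F [ 1.2 -0.1 -0.5]
[1.31, 0.08, -0.06, -0.1, 0.1, -0.1]
```

Request:
{"name": "jog_arm", "arguments": {
  "targets": [
    [0.8, 0.1, 0, 0, 0, 0, 0.3],
    [1.3, 0.1, 0, 0, 0, 0, 0.3],
    [1.3, 0.1, 0, 0, 0, 0, 0.6],
    [1.3, 0.1, 0, 0, 0, 0, 1],
    [1.3, 0.1, 0, 0, 0, 0, 1]
  ]
}}

```text
t: 24.6
tool_pos: [0.553, 0.101, -0.0126]
orientation: [-1.167, 1.234, 1.17]
force: [1.1, 0.1, -0.6]
opening: 0.0398
```

Request:
{"name": "jog_arm", "arguments": {
  "targets": [
    [0, 0, 0, 0, 0, 0, 1],
    [0, 0, 0, 0, 0, 0, 1],
    [0, 0, 0, 0, 0, 0, 1]
  ]
}}

```text
t: 24.98
tool_pos: [0.553, 0.101, -0.0126]
orientation: [-1.167, 1.234, 1.17]
force: [0.1, 0.8, 0.2]
opening: 0.04
```

```bash
python3 -c "
from h import *
info()"
```

```text
t 24.98 pos [ 0.553   0.101  -0.0126] jawyaw 86.9 down [-0.001  0.002 -1.   ] q1,q6 [  5.1 -81.8] open 0.04 F [0.1 0.8 0.2]
```

The dished block is gripped at 40.0 mm. Lifting and carrying it to the two-post bay.

Request:
{"name": "jog_arm", "arguments": {
  "targets": [
    [-2, 0, 0, 0, 0, 0, 1],
    [-6, 0, 0, 0, 0, 0, 1],
    [-11, 0, 0, 0, 0, 0, 1],
    [-11, 0, 0, 0, 0, 0, 1],
    [-11, 0, 0, 0, 0, 0, 1]
  ]
}}

```text
t: 25.6
tool_pos: [0.5527, 0.1007, 0.0973]
orientation: [-1.167, 1.235, 1.17]
force: [-0.1, 0.1, -5.2]
opening: 0.0396
```

```bash
python3 -c "
from h import *
info();T=pose(.5005,-.2748,-21.4);p=T([.068,0,0]);print(p,row(p[0],p[1],.100,68.6))"
```

```text
t 25.6 pos [0.5527 0.1007 0.0973] jawyaw 86.8 down [-0.001  0.002 -1.   ] q1,q6 [  5.  -81.8] open 0.0396 F [-0.1  0.1 -5.2]
[ 0.5638118  -0.29961162  0.        ] [-0.33, -3.31, -39.91, 18.2, 0.1, -0.1]
```

Request:
{"name": "jog_arm", "arguments": {
  "targets": [
    [-0.3, -3.3, -39.9, 18.2, 0, 0, 1],
    [-0.3, -3.3, -39.9, 18.2, 0, 0, 1],
    [-0.3, -3.3, -39.9, 18.2, 0, 0, 1],
    [-0.3, -3.3, -39.9, 18.2, 0, 0, 1],
    [-0.3, -3.3, -39.9, 18.2, 0, 0, 1]
  ]
}}

```text
t: 26.22
tool_pos: [0.5595, -0.2127, 0.0966]
orientation: [-0.926, 1.365, 0.936]
force: [1.7, 0.8, -3.8]
opening: 0.0401
```

```bash
python3 -c "
from h import *
info();T=pose(.5005,-.2748,-21.4);p=T([.068,0,0]);print(p,row(p[0],p[1],.080,68.6))"
```

```text
t 26.23 pos [ 0.5595 -0.2127  0.0966] jawyaw 68.7 down [-0.005  0.004 -1.   ] q1,q6 [-25.8 -94.4] open 0.0401 F [ 1.7  0.8 -3.8]
[ 0.5638118  -0.29961162  0.        ] [1.63, -3.58, -7.93, 0.1, 0.1, -0.3]
```

Request:
{"name": "jog_arm", "arguments": {
  "targets": [
    [0, -3.6, -7.9, 0, 0.1, -0.3, 1],
    [0, -3.6, -7.9, 0, 0.1, -0.3, 1],
    [1.6, -3.6, -7.9, 0, 0.1, -0.3, 1],
    [1.6, -3.6, -7.9, 0, 0.1, -0.3, 1],
    [1.6, -3.6, -7.9, 0, 0.1, -0.3, 1]
  ]
}}

```text
t: 26.85
tool_pos: [0.5639, -0.2974, 0.0794]
orientation: [-0.93, 1.363, 0.934]
force: [0.6, -0.3, -3.9]
opening: 0.0398
```

```bash
python3 -c "
from h import *
info();T=pose(.5005,-.2748,-21.4);p=T([.068,0,0]);print(p,row(p[0],p[1],.0075,68.6))"
```

```text
t 26.85 pos [ 0.5639 -0.2974  0.0794] jawyaw 68.8 down [-0.002  0.001 -1.   ] q1,q6 [ -32.4 -101.2] open 0.0398 F [ 0.6 -0.3 -3.9]
[ 0.5638118  -0.29961162  0.        ] [7.19, -0.1, -0.22, 0.2, 0.0, -0.2]
```

Request:
{"name": "jog_arm", "arguments": {
  "targets": [
    [2, -0.1, -0.2, 0.2, 0, -0.2, 1],
    [4, -0.1, -0.2, 0.2, 0, -0.2, 1],
    [5, -0.1, -0.2, 0.2, 0, -0.2, 1],
    [5, -0.1, -0.2, 0.2, 0, -0.2, 1],
    [5, -0.1, -0.2, 0.2, 0, -0.2, 1]
  ]
}}

```text
t: 27.48
tool_pos: [0.5644, -0.2998, 0.0299]
orientation: [-0.93, 1.362, 0.928]
force: [0.4, -0.6, -3.8]
opening: 0.0397
```

```bash
python3 -c "
from h import *
info();T=pose(.5005,-.2748,-21.4);p=T([.068,0,0]);print(p,row(p[0],p[1],.0075,68.6))
d=cam('wrist');save(d,'wr17')"
```

```text
t 27.48 pos [ 0.5644 -0.2998  0.0299] jawyaw 68.5 down [ 0.002 -0.    -1.   ] q1,q6 [ -32.6 -101.2] open 0.0397 F [ 0.4 -0.6 -3.8]
[ 0.5638118  -0.29961162  0.        ] [2.24, 0.06, -0.0, -0.1, 0.0, 0.1]
```

View pics/wr17.png

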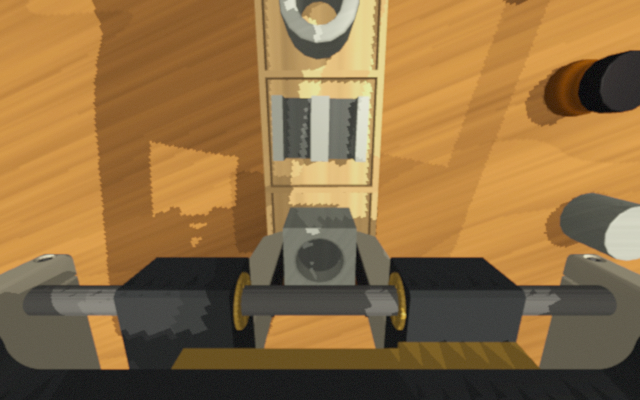

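The dished block is aligned over the two-post bay, with the rack running straight up the picture. Lowering it.

Request:
{"name": "jog_arm", "arguments": {
  "targets": [
    [1.2, 0.05, 0, 0, 0, 0.1, 1],
    [1.9, 0.05, 0, 0, 0, 0.1, 1],
    [2.2, 0.05, 0, 0, 0, 0.1, 1],
    [2.2, 0.05, 0, 0, 0, 0.1, 1]
  ]
}}

```text
t: 28.02
tool_pos: [0.5641, -0.2998, 0.008]
orientation: [-0.929, 1.363, 0.929]
force: [-0.8, -0.3, -5.1]
opening: 0.04
```

```bash
python3 -c "
from h import *
info();T=pose(.5005,-.2748,-21.4);p=T([.068,0,0]);print(p,row(p[0],p[1],.0075,68.6))"
```

```text
t 28.02 pos [ 0.5641 -0.2998  0.008 ] jawyaw 68.5 down [ 0.  0. -1.] q1,q6 [ -32.6 -101.1] open 0.04 F [-0.8 -0.3 -5.1]
[ 0.5638118  -0.29961162  0.        ] [0.05, 0.03, 0.0, -0.1, 0.0, 0.0]
```

Request:
{"name": "jog_arm", "arguments": {
  "targets": [
    [0.08, 0, 0, 0, 0, 0, 1],
    [0.08, 0, 0, 0, 0, 0, 0.3],
    [0.08, 0, 0, 0, 0, 0, 0.3],
    [0.08, 0, 0, 0, 0, 0, 0.3],
    [0.08, 0, 0, 0, 0, 0, 0.3]
  ]
}}

```text
t: 28.65
tool_pos: [0.5642, -0.2998, 0.0074]
orientation: [-0.929, 1.363, 0.929]
force: [-0.2, -0.4, 0.1]
opening: 0.0646
```

Request:
{"name": "jog_arm", "arguments": {
  "targets": [
    [-3, 0, 0, 0, 0, 0, 0.3],
    [-8, 0, 0, 0, 0, 0, 0.3],
    [-14, 0, 0, 0, 0, 0, 0.3],
    [-14, 0, 0, 0, 0, 0, 0.3],
    [-14, 0, 0, 0, 0, 0, 0.3]
  ]
}}

```text
t: 29.28
tool_pos: [0.5643, -0.2999, 0.1476]
orientation: [-0.93, 1.363, 0.928]
force: [0.5, 0.7, -0.1]
opening: 0.0654
```

```bash
python3 -c "
from h import *
info();print(row(.559,.269,.150,42))
d=cam('wrist');save(d,'wr18');t=cam('top');save(t,'top18')"
```

```text
t 29.27 pos [ 0.5643 -0.2999  0.1476] jawyaw 68.5 down [ 0.001 -0.    -1.   ] q1,q6 [ -32.6 -101.1] open 0.0654 F [ 0.5  0.7 -0.1]
[-0.27, 21.3, 52.76, 26.5, 0.0, 0.1]
```

View pics/wr18.png

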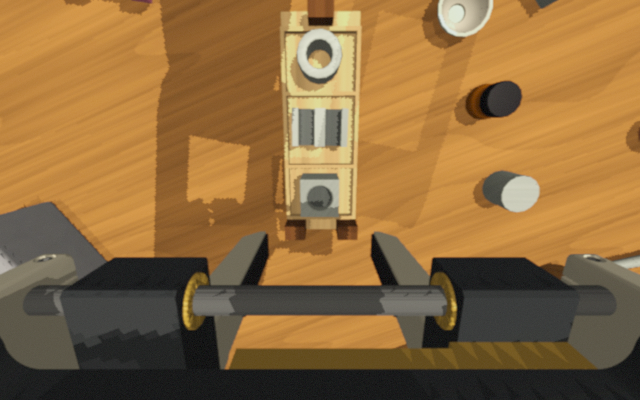

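View pics/top18.png

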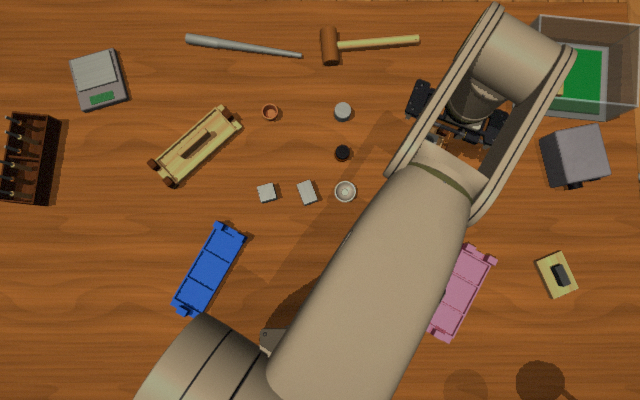

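All three blocks stand in their bays and the plain ones are unmoved. Next is the tray.

Request:
{"name": "jog_arm", "arguments": {
  "targets": [
    [-0.3, 21.3, 52.8, 26.5, 0, 0, 0.4],
    [-0.3, 21.3, 52.8, 26.5, 0, 0, 0.4],
    [-0.3, 21.3, 52.8, 26.5, 0, 0, 0.4],
    [-0.3, 21.3, 52.8, 26.5, 0, 0, 0.4],
    [-0.3, 21.3, 52.8, 26.5, 0, 0, 0.4]
  ]
}}

```text
t: 30.0
tool_pos: [0.5594, 0.0132, 0.1466]
orientation: [-0.571, 1.498, 0.577]
force: [0.7, 0.5, -0.0]
opening: 0.0561
```

```bash
python3 -c "
from h import *
info();print(row(.559,.269,.140,42))"
```

```text
t 30.0 pos [0.5594 0.0132 0.1466] jawyaw 42.0 down [-0.005  0.002 -1.   ] q1,q6 [ -4. -46.] open 0.0561 F [ 0.7  0.5 -0. ]
[0.7, 19.02, 17.1, 0.0, -0.1, -0.3]
```

Request:
{"name": "jog_arm", "arguments": {
  "targets": [
    [0.7, 19, 17.1, 0, 0, -0.3, 0.4],
    [0.7, 19, 17.1, 0, 0, -0.3, 0.4],
    [0.7, 19, 17.1, 0, 0, -0.3, 0.4],
    [0.7, 19, 17.1, 0, 0, -0.3, 0.4],
    [0.7, 19, 17.1, 0, 0, -0.3, 0.4]
  ]
}}

```text
t: 30.62
tool_pos: [0.5569, 0.2724, 0.1374]
orientation: [-0.578, 1.498, 0.577]
force: [-0.1, -0.5, 0.0]
opening: 0.0557
```

Request:
{"name": "jog_arm", "arguments": {
  "targets": [
    [0, 0, 0, 0, 0, 0, 0.4],
    [0, 0, 0, 0, 0, 0, 0.4]
  ]
}}

```text
t: 30.88
tool_pos: [0.5564, 0.2711, 0.1362]
orientation: [-0.578, 1.501, 0.577]
force: [-0.4, 0.7, -0.1]
opening: 0.0558
```

```bash
python3 -c "
from h import *
info();print(row(.559,.269,.140,42))
d=cam('wrist');save(d,'wr19');print(proj(d,[.559,.269,.065]))"
```

```text
t 30.88 pos [0.5564 0.2711 0.1362] jawyaw 42.2 down [-0.007 -0.004 -1.   ] q1,q6 [ 21.3 -21. ] open 0.0558 F [-0.4  0.7 -0.1]
[-0.38, -0.33, 0.05, 0.2, -0.4, -0.1]
(np.float64(320.08993915031124), np.float64(205.77211910669584))
```

View pics/wr19.png

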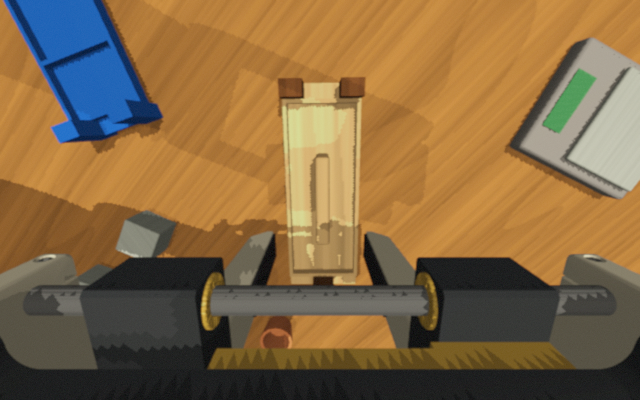

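Request:
{"name": "jog_arm", "arguments": {
  "targets": [
    [-0.4, -0.3, 0, 0.2, -0.4, -0.1, 0.4],
    [-0.4, -0.3, 0, 0.2, -0.4, -0.1, 0.4],
    [-0.4, -0.3, 0, 0.2, -0.4, -0.1, 0.4]
  ]
}}

```text
t: 31.3
tool_pos: [0.5591, 0.2682, 0.1411]
orientation: [-0.573, 1.493, 0.573]
force: [0.2, -0.2, 0.4]
opening: 0.0554
```

```bash
python3 -c "
from h import *
info();d=cam('wrist');T=pose(.5588,.2691,132)
tw=rackwire()+[box(-.045,.045,-.007,.007,.065)]
cv2.imwrite('pics/w19.png',draw(d,T,tw,3.2,(250,400,70,255)))
print([np.round(proj(d,T(p)),1) for p in tw[-1]])"
```

```text
t 31.3 pos [0.5591 0.2682 0.1411] jawyaw 42.0 down [ 0.001  0.    -1.   ] q1,q6 [ 20.9 -21.1] open 0.0554 F [ 0.2 -0.2  0.4]
[array([326., 242.]), array([326.6, 154.8]), array([311.9, 154.8]), array([312.6, 242. ])]
```

View pics/w19.png

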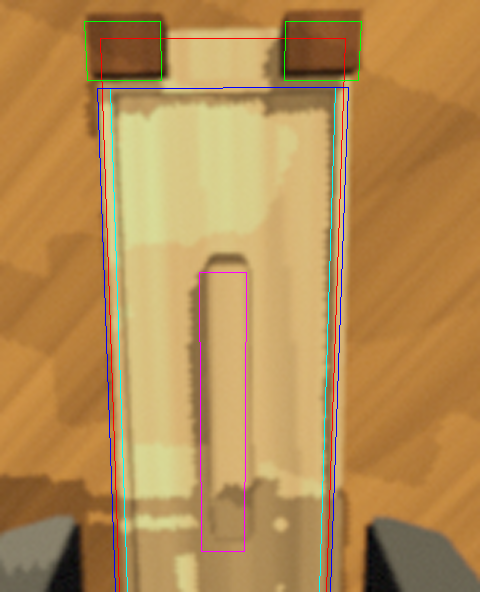

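The wrist overlay agrees with my estimate to 2–3 mm, which is within calibration. I'll grip the rib with the tip at about z 0.036, above the walls, and descend.

Request:
{"name": "jog_arm", "arguments": {
  "targets": [
    [3, 0, 0, 0, 0, 0, 0.5],
    [7, 0, 0, 0, 0, 0, 0.5],
    [10, 0, 0, 0, 0, 0, 0.5],
    [11, 0, 0, 0, 0, 0, 0.5],
    [11, 0, 0, 0, 0, 0, 0.5]
  ]
}}

```text
t: 31.98
tool_pos: [0.5588, 0.2683, 0.0308]
orientation: [-0.573, 1.494, 0.573]
force: [-0.8, -0.5, 0.1]
opening: 0.0467
```

Request:
{"name": "jog_arm", "arguments": {
  "targets": [
    [0, 0, 0, 0, 0, 0, 0.5]
  ]
}}

```text
t: 32.1
tool_pos: [0.5601, 0.2688, 0.0327]
orientation: [-0.573, 1.491, 0.573]
force: [0.0, -0.1, 0.2]
opening: 0.0467
```

```bash
python3 -c "
from h import *
info();print(row(.5588,.2693,.008,42))"
```

```text
t 32.1 pos [0.5601 0.2688 0.0327] jawyaw 42.0 down [ 0.002  0.001 -1.   ] q1,q6 [ 20.9 -21.1] open 0.0467 F [ 0.  -0.1  0.2]
[2.47, 0.12, -0.07, -0.0, 0.1, 0.0]
```

Request:
{"name": "jog_arm", "arguments": {
  "targets": [
    [1.5, 0.1, 0, 0, 0.1, 0, 0.5],
    [2.5, 0.1, 0, 0, 0.1, 0, 0.5],
    [2.5, 0.1, 0, 0, 0.1, 0, 0.7],
    [2.5, 0.1, 0, 0, 0.1, 0, 1],
    [2.5, 0.1, 0, 0, 0.1, 0, 1]
  ],
  "squeeze": 40
}}

```text
t: 32.72
tool_pos: [0.5598, 0.2697, 0.0081]
orientation: [-0.574, 1.492, 0.573]
force: [0.1, -0.0, 0.6]
opening: 0.0212
```

Request:
{"name": "jog_arm", "arguments": {
  "targets": [
    [0, 0, 0, 0, 0, 0, 1],
    [0, 0, 0, 0, 0, 0, 1],
    [0, 0, 0, 0, 0, 0, 1]
  ]
}}

```text
t: 33.1
tool_pos: [0.5599, 0.2698, 0.0082]
orientation: [-0.574, 1.492, 0.573]
force: [-0.3, 0.1, -0.3]
opening: 0.0137
```

```bash
python3 -c "
from h import *
info()"
```

```text
t 33.1 pos [0.5599 0.2698 0.0082] jawyaw 42.0 down [ 0.002 -0.    -1.   ] q1,q6 [ 21.  -20.9] open 0.0137 F [-0.3  0.1 -0.3]
```

The rib is gripped at 13.7 mm. Lifting straight up.

Request:
{"name": "jog_arm", "arguments": {
  "targets": [
    [-1, 0, 0, 0, 0, 0, 1],
    [-4, 0, 0, 0, 0, 0, 1],
    [-9, 0, 0, 0, 0, 0, 1],
    [-13, 0, 0, 0, 0, 0, 1],
    [-13, 0, 0, 0, 0, 0, 1]
  ]
}}

```text
t: 33.72
tool_pos: [0.5625, 0.2709, 0.1435]
orientation: [-0.573, 1.484, 0.572]
force: [-0.1, -0.2, -2.6]
opening: 0.0136
```

```bash
python3 -c "
from h import *
info();print(row(.54,.0,.15,-40))
d=cam('wrist');save(d,'wr20')"
```

```text
t 33.73 pos [0.5625 0.2709 0.1435] jawyaw 42.0 down [ 0.009  0.003 -1.   ] q1,q6 [ 21.  -20.9] open 0.0136 F [-0.1 -0.2 -2.6]
[-0.75, -18.63, -19.79, 82.0, 0.6, -0.2]
```

View pics/wr20.png

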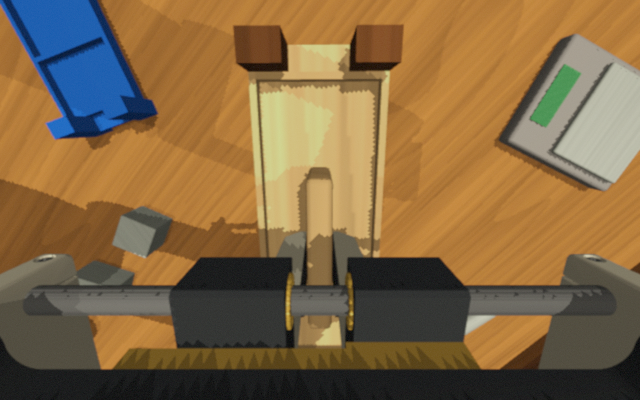

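The tray is held level. Carrying it across while turning.

Request:
{"name": "jog_arm", "arguments": {
  "targets": [
    [-0.8, -2, -2, 8, 0.6, -0.2, 1],
    [-0.8, -5, -5, 18, 0.6, -0.2, 1],
    [-0.8, -8, -9, 28, 0.6, -0.2, 1],
    [-0.8, -11, -12, 38, 0.6, -0.2, 1],
    [-0.8, -14, -15, 48, 0.6, -0.2, 1]
  ]
}}

```text
t: 34.4
tool_pos: [0.5409, 0.0644, 0.145]
orientation: [0.083, 1.577, -0.092]
force: [0.8, 1.1, -3.3]
opening: 0.0137
```

```bash
python3 -c "
from h import *
info();print(row(.53,-.08,.15,-60))"
```

```text
t 34.4 pos [0.5409 0.0644 0.145 ] jawyaw -6.3 down [-0.008 -0.005 -1.   ] q1,q6 [1.6 8. ] open 0.0137 F [ 0.8  1.1 -3.3]
[-0.42, -14.47, 0.51, 53.7, -0.2, 0.5]
```

Request:
{"name": "jog_arm", "arguments": {
  "targets": [
    [-0.4, -3, 0.1, 10, -0.2, 0.5, 1],
    [-0.4, -6, 0.2, 20, -0.2, 0.5, 1],
    [-0.4, -9, 0.3, 30, -0.2, 0.5, 1],
    [-0.4, -12, 0.4, 40, -0.2, 0.5, 1],
    [-0.4, -14.5, 0.5, 50, -0.2, 0.5, 1]
  ]
}}

```text
t: 35.02
tool_pos: [0.5279, -0.081, 0.1469]
orientation: [0.771, 1.435, -0.773]
force: [0.4, -0.5, -1.9]
opening: 0.0138
```

```bash
python3 -c "
from h import *
info();print(row(.5005,-.2748,.15,-111.4))"
```

```text
t 35.02 pos [ 0.5279 -0.081   0.1469] jawyaw -56.7 down [-0.005  0.001 -1.   ] q1,q6 [-14.2  42.5] open 0.0138 F [ 0.4 -0.5 -1.9]
[-0.32, -12.93, 14.69, 54.7, -0.1, 0.3]
```

Request:
{"name": "jog_arm", "arguments": {
  "targets": [
    [-0.3, -3, 3.3, 10, 0, 0.3, 1],
    [-0.3, -6, 6.6, 20, 0, 0.3, 1],
    [-0.3, -9, 9.9, 30, 0, 0.3, 1],
    [-0.3, -11, 12.5, 40, 0, 0.3, 1],
    [-0.3, -12.5, 14.2, 50, 0, 0.3, 1]
  ]
}}

```text
t: 35.65
tool_pos: [0.4995, -0.269, 0.1468]
orientation: [1.427, 1.059, -1.427]
force: [0.2, -0.1, -3.3]
opening: 0.0139
```

```bash
python3 -c "
from h import *
info();print(row(.5005,-.2748,.12,-111.4))"
```

```text
t 35.65 pos [ 0.4995 -0.269   0.1468] jawyaw -107.1 down [-0.004  0.004 -1.   ] q1,q6 [-33.5  73.5] open 0.0139 F [ 0.2 -0.1 -3.3]
[2.67, 0.28, 0.53, 4.3, -0.2, 0.3]
```

Request:
{"name": "jog_arm", "arguments": {
  "targets": [
    [0, 0.28, 0.5, 4.3, -0.2, 0.3, 1],
    [0, 0.28, 0.5, 4.3, -0.2, 0.3, 1],
    [2, 0.28, 0.5, 4.3, -0.2, 0.3, 1],
    [2.7, 0.28, 0.5, 4.3, -0.2, 0.3, 1],
    [2.7, 0.28, 0.5, 4.3, -0.2, 0.3, 1]
  ]
}}

```text
t: 36.28
tool_pos: [0.4997, -0.2734, 0.118]
orientation: [1.477, 1.012, -1.48]
force: [-1.1, -0.4, -2.2]
opening: 0.014
```

Request:
{"name": "jog_arm", "arguments": {
  "targets": [
    [0, 0, 0, 0, 0, 0, 1]
  ]
}}

```text
t: 36.4
tool_pos: [0.5, -0.2733, 0.1184]
orientation: [1.477, 1.011, -1.479]
force: [-0.2, -0.1, -2.7]
opening: 0.014
```

```bash
python3 -c "
from h import *
s=info();print(row(.5005,-.2748,.085,-111.4))
d=cam('wrist');save(d,'wr21')
sd=cam('side');cv2.imwrite('pics/s21.png',cv2.resize(sd['frame'][120:320,290:490],None,fx=3,fy=3,interpolation=cv2.INTER_CUBIC)[...,::-1])"
```

```text
t 36.4 pos [ 0.5    -0.2733  0.1184] jawyaw -111.3 down [-0.002  0.001 -1.   ] q1,q6 [-33.8  77.5] open 0.014 F [-0.2 -0.1 -2.7]
[3.34, 0.1, 0.12, 0.1, 0.0, 0.1]
```

View pics/wr21.png

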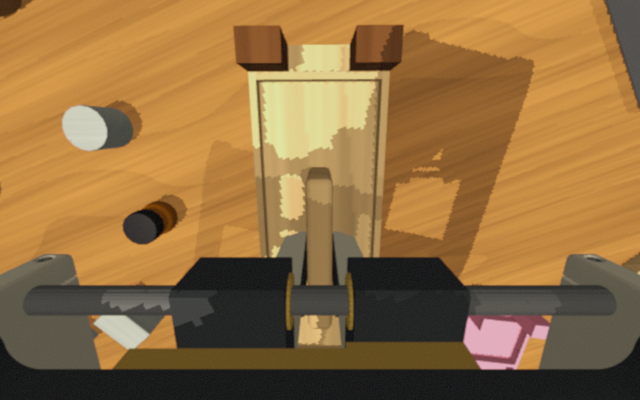

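View pics/s21.png

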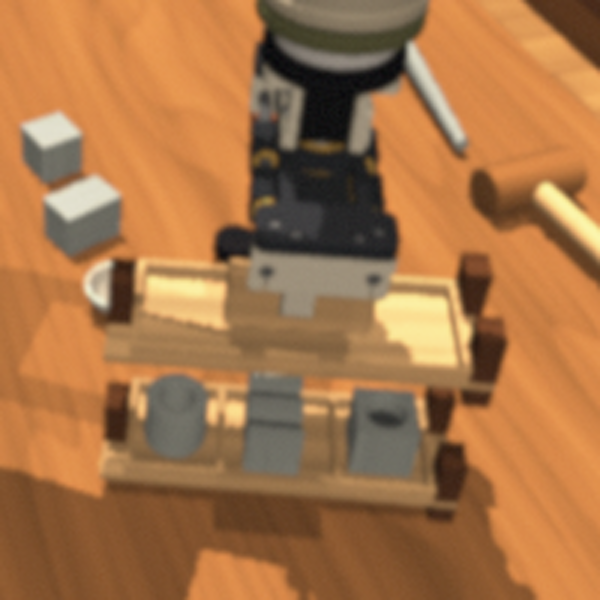

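The tray's two-post end is over the rack's two-post end, parallel and level. Lowering.

Request:
{"name": "jog_arm", "arguments": {
  "targets": [
    [1, 0.1, 0.12, 0, 0, 0.1, 1],
    [2.5, 0.1, 0.12, 0, 0, 0.1, 1],
    [4, 0.1, 0.12, 0, 0, 0.1, 1],
    [4.6, 0.1, 0.12, 0, 0, 0.1, 1],
    [4.6, 0.1, 0.12, 0, 0, 0.1, 1]
  ]
}}

```text
t: 37.12
tool_pos: [0.4998, -0.2744, 0.0713]
orientation: [1.478, 1.012, -1.479]
force: [-0.0, -0.3, -2.8]
opening: 0.0137
```

Request:
{"name": "jog_arm", "arguments": {
  "targets": [
    [0, 0, 0, 0, 0, 0, 1]
  ]
}}

```text
t: 37.25
tool_pos: [0.5002, -0.2747, 0.0719]
orientation: [1.478, 1.011, -1.478]
force: [-0.1, 0.2, -2.3]
opening: 0.0137
```

```bash
python3 -c "
from h import *
s=info();print(row(.5005,-.2748,.0622,-111.4))
d=cam('wrist');save(d,'wr22')
sd=cam('side');u0,v0=310,180
im=cv2.resize(sd['frame'][v0:v0+130,u0:u0+150],None,fx=5,fy=5,interpolation=cv2.INTER_CUBIC)[...,::-1];cv2.imwrite('pics/s22.png',im)"
```

```text
t 37.25 pos [ 0.5002 -0.2747  0.0719] jawyaw -111.3 down [-0.001  0.001 -1.   ] q1,q6 [-33.9  77.4] open 0.0137 F [-0.1  0.2 -2.3]
[0.97, 0.03, -0.0, 0.1, -0.0, 0.1]
```

View pics/s22.png

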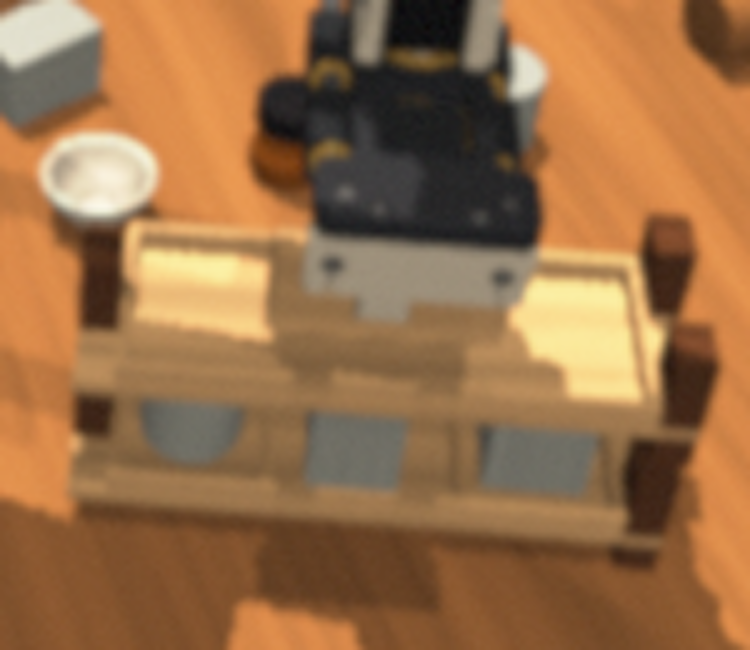

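```bash
python3 -c "
from h import *
sd=cam('side');T=pose(.5005,-.2748,-21.4);T2=pose(.5005,-.2748,-21.4,.0637)
u0,v0=310,180
for p in [(-.116,-.04,.02),(-.116,-.04,.015),(.1,-.04,.03),(.116,-.018,.054),(.116,-.04,.054)]:
  print(p,((np.array(proj(sd,T(p)))-[u0,v0]+.5)*5).round(0),((np.array(proj(sd,T2(p)))-[u0,v0]+.5)*5).round(0))
a=draw(sd,T,rackwire(),5,(310,460,180,310));b=draw(sd,T2,rackwire(),5,(310,460,180,310))
cv2.imwrite('pics/s23.png',np.where(np.abs(b.astype(int)-cv2.resize(sd['frame'][180:310,310:460],None,fx=5,fy=5,interpolation=cv2.INTER_CUBIC)[...,::-1]).sum(2,keepdims=True)>0,b,a))"
```

```text
(-0.116, -0.04, 0.02) [ 66. 485.] [ 68. 375.]
(-0.116, -0.04, 0.015) [ 65. 494.] [ 67. 384.]
(0.1, -0.04, 0.03) [627. 516.] [659. 405.]
(0.116, -0.018, 0.054) [674. 435.] [709. 319.]
(0.116, -0.04, 0.054) [682. 479.] [718. 363.]
```

View pics/s23.png

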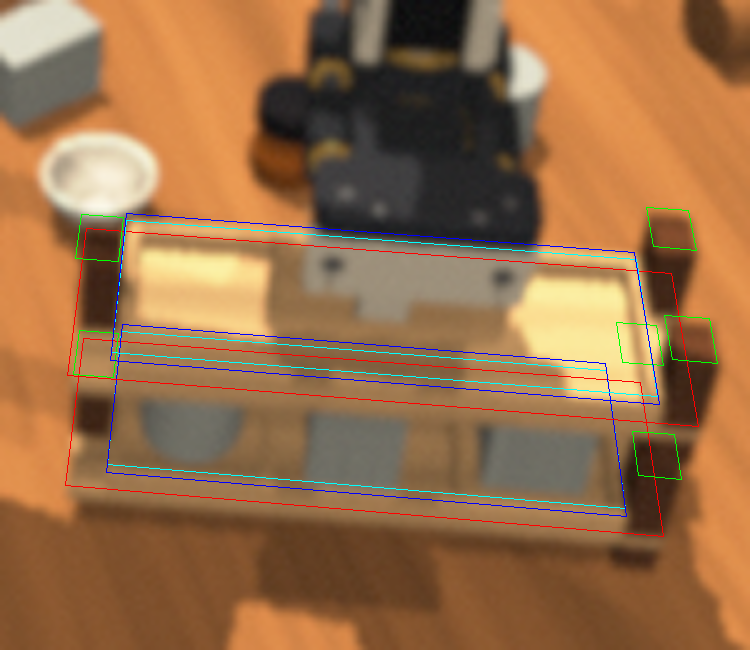

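The tray and rack outlines show the same small camera offset, so they agree with each other to about 1 mm. Setting it down.

Request:
{"name": "jog_arm", "arguments": {
  "targets": [
    [0.5, 0, 0, 0, 0, 0.1, 1],
    [0.8, 0, 0, 0, 0, 0.1, 1],
    [0.95, 0, 0, 0, 0, 0.1, 1],
    [0.95, 0, 0, 0, 0, 0.1, 1]
  ]
}}

```text
t: 37.9
tool_pos: [0.5, -0.2746, 0.0623]
orientation: [1.478, 1.009, -1.477]
force: [0.2, 0.1, -2.4]
opening: 0.0135
```

```bash
python3 -c "
from h import *
s=info();print(row(.5005,-.2748,.0615,-111.4))"
```

```text
t 37.9 pos [ 0.5    -0.2746  0.0623] jawyaw -111.3 down [ 0.  0. -1.] q1,q6 [-33.9  77.4] open 0.0135 F [ 0.2  0.1 -2.4]
[0.08, 0.05, 0.0, 0.1, -0.0, -0.0]
```

Request:
{"name": "jog_arm", "arguments": {
  "targets": [
    [0.05, 0, 0, 0, 0, 0, 1],
    [0.1, 0, 0, 0, 0, 0, 1],
    [0.1, 0, 0, 0, 0, 0, 1]
  ]
}}

```text
t: 38.28
tool_pos: [0.5002, -0.2747, 0.0622]
orientation: [1.478, 1.009, -1.477]
force: [-2.5, 0.9, 5.8]
opening: 0.0138
```

```bash
python3 -c "
from h import *
s=info()"
```

```text
t 38.27 pos [ 0.5002 -0.2747  0.0622] jawyaw -111.3 down [ 0.001 -0.    -1.   ] q1,q6 [-33.9  77.4] open 0.0138 F [-2.5  0.9  5.8]
```

Contact came at reported z 0.0622, exactly the predicted height for feet on posts. Releasing.

Request:
{"name": "jog_arm", "arguments": {
  "targets": [
    [0, 0, 0, 0, 0, 0, 0.75],
    [0, 0, 0, 0, 0, 0, 0.6],
    [0, 0, 0, 0, 0, 0, 0.6],
    [0, 0, 0, 0, 0, 0, 0.6],
    [0, 0, 0, 0, 0, 0, 0.6]
  ]
}}

```text
t: 38.9
tool_pos: [0.5001, -0.2747, 0.0621]
orientation: [1.478, 1.009, -1.477]
force: [0.3, -0.6, -0.5]
opening: 0.0373
```

Request:
{"name": "jog_arm", "arguments": {
  "targets": [
    [-2, 0, 0, 0, 0, 0, 0.6],
    [-5, 0, 0, 0, 0, 0, 0.6],
    [-10, 0, 0, 0, 0, 0, 0.6],
    [-10, 0, 0, 0, 0, 0, 0.6],
    [-10, 0, 0, 0, 0, 0, 0.6]
  ]
}}

```text
t: 39.52
tool_pos: [0.5003, -0.2749, 0.1631]
orientation: [1.478, 1.008, -1.476]
force: [-0.6, -0.4, -1.0]
opening: 0.0371
```

```bash
python3 -c "
from h import *
s=info();print(row(.5,.0,.17,-80))"
```

```text
t 39.52 pos [ 0.5003 -0.2749  0.1631] jawyaw -111.3 down [ 0.002 -0.001 -1.   ] q1,q6 [-33.9  77.4] open 0.0371 F [-0.6 -0.4 -1. ]
[-0.72, -10.02, -25.6, -31.3, 0.0, -0.1]
```

Now I'll move the arm aside so the top camera can see.

Request:
{"name": "jog_arm", "arguments": {
  "targets": [
    [-3, -10, -25.6, -20, 0, 0, 0.6],
    [-3, -10, -25.6, -20, 0, 0, 0.6],
    [-3, -10, -25.6, -20, 0, 0, 0.6],
    [-3, -10, -25.6, -20, 0, 0, 0.6],
    [-3, -10, -25.6, -20, 0, 0, 0.6]
  ]
}}

```text
t: 40.15
tool_pos: [0.4991, 0.0031, 0.1919]
orientation: [1.224, 1.199, -1.224]
force: [0.5, -0.5, -0.2]
opening: 0.0371
```

Request:
{"name": "jog_arm", "arguments": {
  "targets": [
    [0, 0, 0, 0, 0, 0, 0.6],
    [0, 0, 0, 0, 0, 0, 0.6]
  ]
}}

```text
t: 40.4
tool_pos: [0.4983, 0.0027, 0.1907]
orientation: [1.223, 1.201, -1.226]
force: [-1.3, -0.6, 0.2]
opening: 0.0369
```

```bash
python3 -c "
from h import *
s=info();t=cam('top');save(t,'top24');sd=cam('side');T2=pose(.5005,-.2748,-21.4,.054);T=pose(.5005,-.2748,-21.4)
w=rackwire()+[box(-.045,.045,-.007,.007,.065)]
a=draw(t,T2,w,4,(375,475,100,225))
b=draw(sd,T2,w,4,(310,460,190,310))
h=max(a.shape[0],b.shape[0]);pad=lambda i:cv2.copyMakeBorder(i,0,h-i.shape[0],0,0,0)
cv2.imwrite('pics/f24.png',cv2.resize(np.hstack([pad(a),pad(b)]),None,fx=.78,fy=.78))
cv2.imwrite('pics/f25.png',cv2.resize(sd['frame'][190:310,310:460],None,fx=4,fy=4,interpolation=cv2.INTER_CUBIC)[...,::-1])"
```

```text
t 40.4 pos [0.4983 0.0027 0.1907] jawyaw -91.1 down [-0.002 -0.    -1.   ] q1,q6 [-5.6 85.6] open 0.0369 F [-1.3 -0.6  0.2]
```

View pics/top24.png

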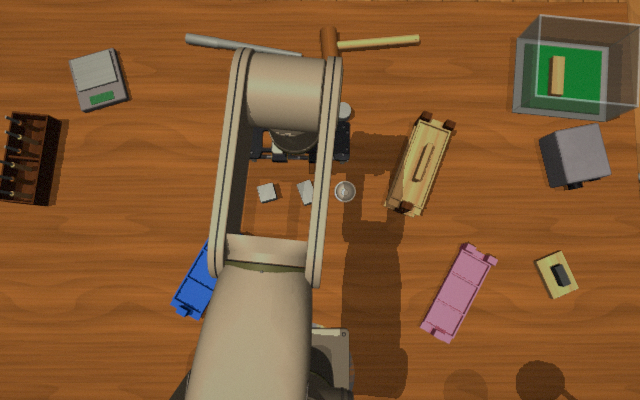

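View pics/f24.png

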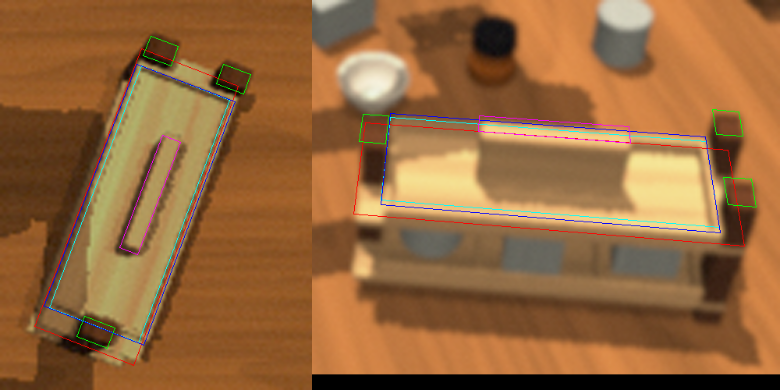

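View pics/f25.png

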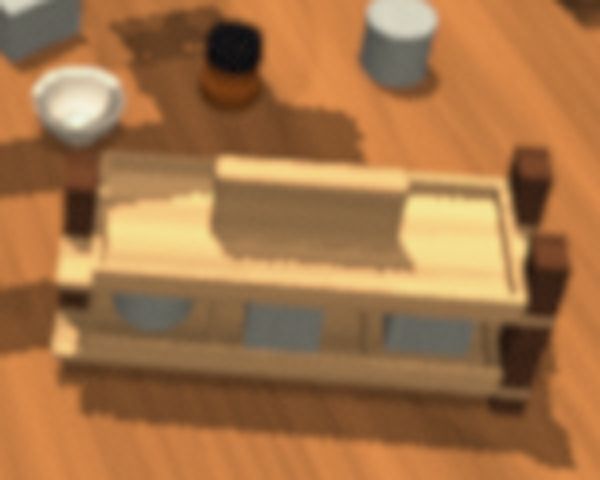

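The final top view shows the tray matching the rack outline at 54 mm, with its two-post ends together. The side view shows the blocks upright in their bays. The plain blocks sit where they started: (267,193), (307,193) and (343,111). Handing in.

```bash
python3 -c "
from h import *
print(ticket.close_job())"
```

```text
the job is handed in; nothing more can be done
None
```

The job is handed in at about 40 s of the 109 s allowed. The bored round, grooved and dished blocks stand upright in their own bays. The tray sits on the rack's posts with its two-post end over the rack's two-post end. `close_job` gave no verdict, so success rests on my own checks below.

**Last checks**
- **Tray height:** the feet met the posts at the height expected for stacking, with the tray's origin about 54 mm above the rack's.
- **Tray alignment:** outlines drawn on the top picture matched to about 1 px (about 2–3 mm). The side view was off by a few millimetres, but tray and rack were off by the same amount, so their relative fit was about 1 mm just before set-down.
- **Blocks:** the side view shows all three upright in their bays under the tray.
- **Plain blocks:** they look unmoved, though the arm partly covered the oblong and round ones in the final top view.
- **Arm:** it was raised and clear of everything at hand-in.

**What disagreed or failed**
- **Reported tool position:** it lay about 28 mm below the actual fingertips. Two camera views and the first contact with the bored round showed this, and I corrected for it from then on.
- **First attempts on the bored round:** two attempts closed above the block and missed. In the first I also lifted before the fingers had finished closing. The block did not move, and the next try held.
- **Wrist camera:** it differed from the top camera by 2–3 mm along the fingers' sideways axis, which is about the stated calibration limit.

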